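Make up the blade-flange kit and the fence-stop kit

TASK

Make up the two spares kits for the saw from the stock on the bench. The blade-flange kit goes on the plywood board with the steel peg and the two notched rests: drop the flange over the peg, stand the longer of the two bolts on its head in the small round recess, and only once the flange is on, lay the spanner across both rests, down in their notches, over the flange. The fence-stop kit goes on the flat board: lay the pale stop block flat in the rectangular recess and stand the star knob, stud up, in the large round recess; leave the short bolt, the dark offcut and the grease tub where they stand.

Things in the scene. Friction and masses are not known exactly. Their poses are not given: they have to be found in the camera images.
- flange_board: Fixed ply board, lengths in mm, 140x190x15 (x,y,z), recess lined with grey felt; origin centre of underside. Peg d 19 at (x,y)=(20,0), top z 29.5. Two rests 66 wide (x), 8 thick (y), at (20,40) and (20,-40); each has a 40 wide notch, floor z 36, horns to z 48: the spanner lies in both, along y, centred over the peg, clear of the flange. Round recess d 36 at (-42,62), floor z 7, for the long bolt.
- stop_board: Fixed flat ply board, lengths in mm, 165x115x15 (x,y,z), recesses lined with grey felt; origin centre of underside. Rectangular recess 56x91 (x,y) centred at (-42,0) for the stop block, its length along y; large round recess d 62 at (40,0) for the star knob. Both recess floors at z 7, 8 below the board's top.
- flange_ring: Saw flange: bright steel ring, 62 mm in diameter, 12 mm high, bore about 26 mm, 0.16 kg, lying flat. Origin: centre of its underside; z up through the bore. Can be gripped across the 62 mm.
- bolt_a: The long bolt: grey M12 bolt 50 mm tall, standing on its head with the shank up. Head 21 mm across, 8 mm high; shank 11.6 mm in diameter from there to the top. Origin: centre of the head's underside; z up along the shank.
- spanner_a: Open-ended steel spanner, 182 mm long along its y axis, 8 mm thick, lying flat; its shank is about 18 mm wide near the middle, its jaws 34 mm (-y end) and 28 mm (+y end) wide. Origin: centre of its underside, near its balance point. Either way round will do.
- scrap_1: The stop block: pale pine block 40 x 75 x 20 mm (x, y, z), lying flat. Origin: centre of its underside. Either way round will do.
- star_knob: Black five-lobed clamping knob, 44 mm across, standing on its head: head 16 mm high, with a bright stud 8 mm in diameter rising from its middle to 38 mm. The stud stands 1 mm to the +y side of the origin. Origin: centre of the underside; z up along the stud.
- bolt_b: Bystander, the short bolt: like the long one but 38 mm tall, standing on its head. Origin: centre of the head's underside. Not part of a kit.
- offcut_block: Bystander: dark grey-brown offcut 45 x 95 x 22 mm (x, y, z), lying flat behind the tool tray, to the left. Origin: centre of its underside. Not part of a kit; it is too long for the recess.
- grease_tub: Bystander: round tub, pale with a black lid, 70 mm in diameter, 50 mm high. Origin: centre of its underside. Not part of a kit.

How it is judged:
On the way, in this order (a step that is already met when the one before it is completed fails the run):
1. the flange lies on its peg (x of flange_ring in the frame of flange_board between 0.013 and 0.027 m and y of flange_ring in the frame of flange_board between -0.007 and 0.007 m and z of flange_ring in the frame of flange_board between 0.011 and 0.019 m and angle between flange_ring's own z axis and vertical below 0.12 rad), for 0.2 s.
2. then the spanner lies in both notches over it (x of spanner_a in the frame of flange_board between 0.006 and 0.034 m and y of spanner_a in the frame of flange_board between -0.025 and 0.025 m and z of spanner_a in the frame of flange_board between 0.032 and 0.04 m and angle between spanner_a's own z axis and vertical below 0.12 rad and angle between the y axis of spanner_a and the y axis of flange_board, either way round below 0.3 rad), for 0.2 s.
At the end, for the whole second after the job is handed in: Flat and fully down (4 mm): flange on its peg (7 mm), spanner in both notches over it (14 mm across, 25 along, 0.3 rad), stop block in its recess (11 mm, 0.3 rad); upright and down: long bolt (10 mm) and star knob (12 mm) in their recesses. All released, at rest; the bystanders not moved (all of step 1 and all of step 2 and x of bolt_a in the frame of flange_board between -0.052 and -0.032 m and y of bolt_a in the frame of flange_board between 0.052 and 0.072 m and z of bolt_a in the frame of flange_board between 0.003 and 0.011 m and angle between each of bolt_a, scrap_1, star_knob's own z axis and vertical below 0.12 rad and x of scrap_1 in the frame of stop_board between -0.053 and -0.031 m and y of scrap_1 in the frame of stop_board between -0.011 and 0.011 m and z of scrap_1 in the frame of stop_board between 0.003 and 0.011 m and angle between the y axis of scrap_1 and the y axis of stop_board, either way round below 0.3 rad and x of star_knob in the frame of stop_board between 0.028 and 0.052 m and y of star_knob in the frame of stop_board between -0.012 and 0.012 m and z of star_knob in the frame of stop_board between 0.003 and 0.011 m and linear speed of each of flange_ring, bolt_a, spanner_a, scrap_1, star_knob below 0.02 m/s); the robot touches nothing.
It fails at once if the short bolt, the dark offcut or the grease tub is moved by more than 20 mm (distance of any of bolt_b, offcut_block, grease_tub from where it was at the start of the episode above 0.02 m).
It fails at once if the short bolt is knocked over (angle between bolt_b's own z axis and vertical above 0.5 rad).
It also fails if it takes over 128 s, if anything falls off the work surface, if the arm or the gripper's body presses on something with over 40 N, if the wrist force passes 120 N, or if a joint passes its speed limit or range.

ROBOT

A 7-joint arm with a two-finger parallel gripper is mounted at the origin on a cart in front of the work surface, level with it; the furniture and walls round the work are solid. World frame = base frame: x ahead of the robot, y to its left, z up, the work surface at z = 0. Lengths are in m, angles in rad, forces in N, time in s.
With the tool pointing down it reaches from about 0.425 to 0.875 m from the base axis. Payload 8.4 kg.
Tool frame: the origin (TCP) lies at the very end of the fingers, on their centre line; the grasp point (between the pads) lies r.pinch_z behind it (r.pinch_z is the distance from the TCP to the grasp point, in m); z points along the fingers, y is the line along which they close (so a half turn about z gives the same grasp; the last joint's range is limited). The gripper opens to 87 mm and grips with 3 to 60 N. Pads are 19 mm wide; open, the fingers measure 117 mm over their backs; the gripper's body (75 mm by 190 mm) begins 51 mm behind the grasp point.
Start: joints at [-1.248, 0.333, 0.04, 1.465, -0.013, 1.343, -0.059], TCP at [0.266, 0.593, 0.223] pointing down, gripper open.
Joint ranges: [-2.58, 2.58], [-0.38, 2.09], [-1.3, 1.39], [0.25, 2.4], [-1.5, 4.64], [0.08, 2.09], [-2.65, 2.65]. Speed limits (rad/s): [2.22, 2.22, 2.79, 2.79, 3.14, 3.14, 3.14].

INTERFACE

Orientations are given as a rotation vector (axis times angle).
In Python, from workcell import r gives the robot as it stands.
- The arm moves only by the tool arm_command, never from a script. Its argument "plan" is a list that holds one entry, the list of rows, each a list of 7 numbers: the finger opening in mm, from 0 to 87, then the shift along the tool's x, y, z in mm, then the turn, a rotation vector about the tool's x, y, z in rad. In form: [[[jaw, dx, dy, dz, wx, wy, wz], ...]]. A call has 1 to 5 rows; each row shifts and turns the commanded pose from where the row before left it, along the tool's axes as they then stand; what a row does not reach is not made up. A row lasts 1/8 s, in which the tool goes at most 62.5 mm and 10.7 degrees, less where a joint would pass 70% of its speed; a pose out of reach is approached as far as the arm can. A call is refused whole if a number of a shift passes 62.5 or a number of a turn 0.188, either way. A call with a gripper value outside its range is refused whole. The fingers move at their own pace and stop on an object; the grip force is fixed at half the most. Time passes only in rows, so rows that do not move let the fingers close. It gives the time, the measured TCP pose, the force, the opening and the grip force at its end, in the units of the state.
- r.read_state(): the state, without advancing time (a new reading comes with each control period).
- r.snapshot(name): name is "scene" or "top" or "wrist"; returns (picture, depth): 384x512x3 uint8, blue, green, red; 384x512 float32, m along the optical axis (not along the pixel's ray), 0 where there is no reading.
- r.camera_info(name): a dict with "fx", "fy", "cx", "cy" (pixels), "rvec" (rotation vector, rad) and "tvec" (3), from world to camera coordinates, as OpenCV has them; the wrist camera has in their place "T_tool_cam" (4x4, takes a point from camera to tool coordinates, whose origin is the TCP and whose axes are the flange's). Camera axes: x right, y down, z forward; pixel columns grow to the right and rows downward; lengths in m; the calibration is good to about 2 mm. A picture is of the moment at which its call begins: read the wrist's pose just before it. camera_info takes no time and is no camera call.
- r.finish_job(): hands the job in; it is judged then, once.
The state is a dict: "time_s": time; "joint_pos": joint angles; "joint_velocities": joint speeds; "joint_efforts": joint torques, N m; "position": TCP position; "ee_rot": TCP orientation; "contact_force": force on the tool from outside, world axes, zero at the start; "torque": the same for the moment, N m; "grip_width": finger opening in m; "gripper_force": force on a finger pad.
Only numpy, scipy, OpenCV 4.12 (cv2) and the standard library are available. Lean on these libraries where they do the work, as an engineer would, in place of code of your own. Each camera call takes 0.05 s, during which the arm holds its last target. There are 200 camera calls.

## Working session

There is one attempt and no reset: what is moved stays moved. The work goes in short steps, Python scripts to look and compute and a tool call to move; the robot and the scene stay as the last step left them, time stands still between calls to the robot, and variables do not carry over. Pictures are saved under pics/ and viewed, at most 14 in all, crops included, and the job is handed in when it is done.

Besides the shell and the picture viewer there is one more tool, called after "Emit:" as name(argument=value, ...) on one line, values as JSON. arm_command: Moves the arm, as the interface text tells. Its arguments: {"type":"object","properties":{"plan":{"type":"array"}},"required":["plan"]}

```bash
mkdir -p pics
cat > h.py <<'E'
import numpy as np, cv2
from workcell import r
from scipy.spatial.transform import Rotation as R
def cam(n):
    c=r.camera_info(n); K=np.array([[c['fx'],0,c['cx']],[0,c['fy'],c['cy']],[0,0,1]])
    if 'T_tool_cam' in c:
        s=r.read_state(); T=np.eye(4); T[:3,:3]=R.from_rotvec(s['ee_rot']).as_matrix(); T[:3,3]=s['position']
        M=T@np.array(c['T_tool_cam'])
    else:
        M=np.eye(4); M[:3,:3]=cv2.Rodrigues(np.array(c['rvec'],float))[0]; M[:3,3]=np.ravel(c['tvec']); M=np.linalg.inv(M)
    return K,M   # cam->world
def cloud(n):
    K,M=cam(n); im,d=r.snapshot(n)
    v,u=np.mgrid[:384,:512]
    P=np.stack([(u-K[0,2])/K[0,0]*d,(v-K[1,2])/K[1,1]*d,d],-1)@M[:3,:3].T+M[:3,3]
    P[d==0]=np.nan
    return im,P,K,M
E
python3 - <<'E'
from h import *
s=r.read_state();print(s['position'],s['ee_rot'],r.pinch_z,s['time_s'])
for n in('scene','top','wrist'):
    im,P,K,M=cloud(n);np.savez(n+'.npz',im=im,P=P,K=K,M=M);cv2.imwrite(f'pics/{n}0.png',cv2.resize(im,(800,600)) if n!='wrist' else im);print(n,M.round(3).tolist(),K[0,0])
E
```

```text
[0.26593488 0.59258963 0.22165401] [-6.57621373e-01 -3.07172343e+00  2.52858636e-03] 0.0187 0.0
scene [[0.822, -0.435, 0.368, 0.164], [-0.57, -0.628, 0.53, -0.442], [-0.0, -0.645, -0.764, 0.844], [0.0, 0.0, 0.0, 1.0]] 405.21339702417663
top [[0.004, -0.986, 0.169, 0.348], [-1.0, -0.007, -0.017, 0.102], [0.018, -0.169, -0.986, 1.199], [0.0, 0.0, 0.0, 1.0]] 365.9718473414467
wrist [[0.409, 0.883, 0.228, 0.204], [0.912, -0.396, -0.105, 0.621], [-0.002, 0.251, -0.968, 0.383], [0.0, 0.0, 0.0, 1.0]] 281.79289404830536
```

View pics/top0.png

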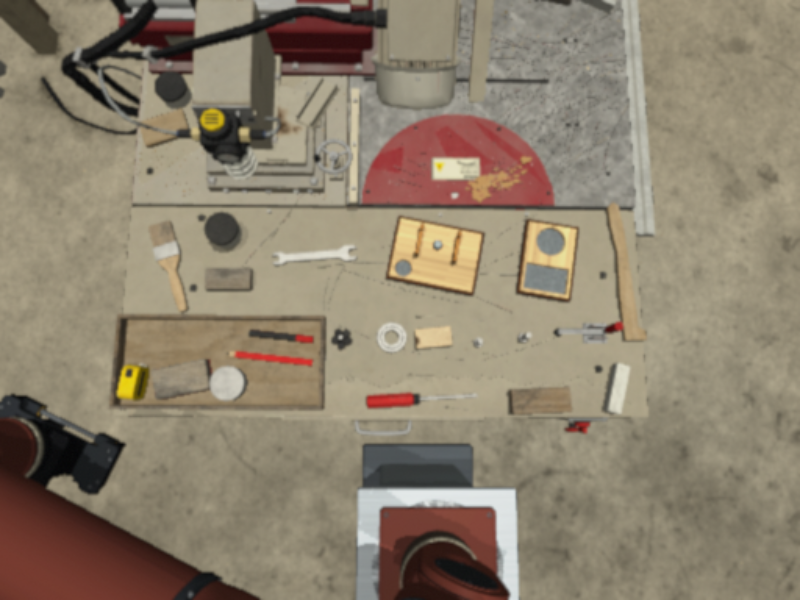

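View pics/scene0.png

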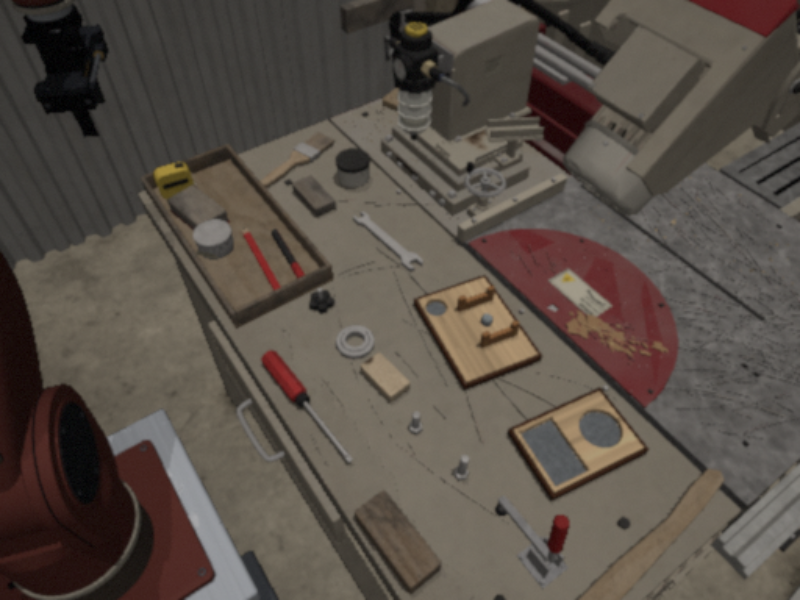

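The top view (800x600) shows the knob (342,339), flange (391,337), block (433,338), bolts (477,343) and (524,338), spanner (313,255), flange board (436,255) and stop board (548,260). The scene view shows the same things, with the bolts at (416,422) and (462,467). Next I measure them from both depth views.

Run:
```python
from h import *
D={n:np.load(n+'.npz') for n in('top','scene')}
items=dict(knob=(342,339,22),flange=(391,337,24),block=(433,338,27),boltL=(477,343,14),boltR=(524,338,12),spanner=(313,255,50),fboard=(436,255,56),sboard=(548,260,48),tub=(222,231,25),offcut=(228,279,30))
T=D['top'];P=T['P']
for k,(u,v,w) in items.items():
    u,v,w=[int(a*.64) for a in(u,v,w)]
    c=P[v-w:v+w+1,u-w:u+w+1].reshape(-1,3)
    c=c[~np.isnan(c[:,0])]; base=np.percentile(c[:,2],10)
    q=c[c[:,2]>base+.005]; ctr=np.median(q[:,:2],0)
    for n in D:
        A=D[n]['P'].reshape(-1,3); lim=w/366*1.2*0.95
        m=(np.abs(A[:,:2]-ctr)<lim).all(1)&(A[:,2]>.005)&(A[:,2]<.08)
        B=A[m]
        if len(B)<4: print(k,n,'few');continue
        z=np.percentile(B[:,2],[50,90,99]); top=B[B[:,2]>0.004]
        rect=cv2.minAreaRect((B[:,:2]*1000).astype(np.float32))
        print(k,n,len(B),'mean',B.mean(0).round(4),'z',z.round(4),'rect',np.round(rect[0],1),np.round(rect[1],1),round(rect[2],1),'floor',round(np.nanmedian(A[(np.abs(A[:,:2]-ctr)<lim).all(1)&(A[:,2]<.005)][:,2]),4))
```

```text
knob top 312 mean [0.4502 0.2193 0.0206] z [0.0144 0.0402 0.0437] rect [448.6 208.9] [85.7 85.3] 0.1 floor -0.0007
knob scene 510 mean [0.4494 0.2181 0.0229] z [0.02   0.0397 0.042 ] rect [451.9 208.9] [87.9 68.5] 6.8 floor -0.0006
flange top 211 mean [0.451  0.0905 0.0107] z [0.0107 0.0142 0.0171] rect [450.3  91.4] [58.9 58.8] 1.3 floor -0.0009
flange scene 328 mean [0.4533 0.0899 0.0106] z [0.0105 0.014  0.0157] rect [454.7  91.4] [60.8 58.7] 58.3 floor -0.0006
block top 300 mean [0.4508 0.004  0.0198] z [0.0203 0.0231 0.025 ] rect [450.8   3.2] [82.4 98.3] 78.5 floor -0.0011
block scene 536 mean [0.4524 0.0021 0.0191] z [0.0203 0.0226 0.0241] rect [466.   7.] [65.4 76. ] 7.3 floor -0.0007
boltL top 27 mean [ 0.4405 -0.0882  0.0223] z [0.0164 0.0425 0.0435] rect [440.4 -88.7] [17.2 14.8] 27.6 floor -0.0008
boltL scene 81 mean [ 0.4429 -0.0904  0.022 ] z [0.0202 0.0398 0.0416] rect [438.4 -99. ] [38.1 18.4] 58.7 floor -0.0006
boltR top 37 mean [ 0.4508 -0.1822  0.0274] z [0.0245 0.05   0.0552] rect [ 445.4 -182.1] [32.3 16.6] 8.6 floor -0.0014
boltR scene 101 mean [ 0.4533 -0.1848 
[... 602 characters left out ...]
 0.6177 -0.2416  0.0123] z [0.013  0.0173 0.0202] rect [ 617.  -233.7] [146.4 188.3] 75.3 floor -0.0008
sboard scene 3563 mean [ 0.6184 -0.2426  0.0127] z [0.0139 0.0173 0.0189] rect [ 623.3 -229.5] [141.8 168.1] 78.9 floor -0.0006
tub top 422 mean [0.6684 0.4408 0.0461] z [0.0496 0.0529 0.0548] rect [661.9 442.9] [87.1 68.1] 5.3 floor -0.0016
tub scene 453 mean [0.6693 0.4359 0.0405] z [0.0494 0.0528 0.0547] rect [674.5 445.5] [68.5 69.2] 17.6 floor -0.0003
offcut top 425 mean [0.5695 0.4314 0.0212] z [0.0217 0.0248 0.0273] rect [579.1 433.2] [77.3 96.7] 7.2 floor -0.0014
offcut scene 400 mean [0.5724 0.428  0.0206] z [0.0222 0.0247 0.0265] rect [582.7 435.7] [ 62.  100.9] 0.6 floor -0.0004
```

The taller bolt is the one at y≈-0.184, so it is the long bolt. I'll write a move calculator and plan the first travel.

```bash
cat >> h.py <<'E'
def plan(wps,start=None):
    """wps: list of (x,y,z [m], yaw_deg of tool y axis (mod 180), jaw, min rows); prints rows"""
    s=r.read_state()
    p=np.array(s['position'])*1000; Rm=R.from_rotvec(s['ee_rot'])
    if start is not None: p,Rm=start
    rows=[]
    for x,y,z,yaw,jaw,nm in wps:
        ya=np.radians(yaw); Y=np.array([np.cos(ya),np.sin(ya),0])
        if Y@Rm.as_matrix()[:,1]<0: Y=-Y
        Z=np.array([0,0,-1.]); Rt=R.from_matrix(np.stack([np.cross(Y,Z),Y,Z],1))
        w=(Rm.inv()*Rt).as_rotvec(); d=np.array([x,y,z])*1000-p
        n=max(nm,int(np.ceil(np.linalg.norm(d)/60)),int(np.ceil(np.linalg.norm(w)/.185)))
        for i in range(n):
            t=Rm.as_matrix().T@(d/n)
            q=[jaw]+[round(float(a),1) for a in t]+[round(float(a),3) for a in w/n]
            rows.append(q); p=p+Rm.as_matrix()@np.array(q[1:4]); Rm=Rm*R.from_rotvec(q[4:])
    for i in range(0,len(rows),5): print(rows[i:i+5])
    print('end',p.round(1),Rm.as_matrix()[:,1].round(3))
    return p,Rm
def st():
    s=r.read_state(); Rm=R.from_rotvec(s['ee_rot']).as_matrix()
    print('t',round(s['time_s'],2),'pos',(s['position']*1000).round(1),'yaw',np.degrees(np.arctan2(Rm[1,1],Rm[0,1])).round(1),'tool z',Rm[:,2].round(3),'f',np.round(s['contact_force'],1),'w',s['grip_width'])
E
python3 -c "
from h import *
plan([(.47,.07,.22,10,87,1)])"
```

```text
[[87, -40.0, -39.3, 0.2, -0.0, 0.0, 0.097], [87, -43.6, -35.3, 0.2, -0.0, 0.0, 0.097], [87, -46.8, -30.9, 0.2, -0.0, 0.0, 0.097], [87, -49.6, -26.2, 0.2, -0.0, 0.0, 0.097], [87, -51.9, -21.3, 0.2, -0.0, 0.0, 0.097]]
[[87, -53.7, -16.1, 0.2, -0.0, 0.0, 0.097], [87, -55.0, -10.9, 0.2, -0.0, 0.0, 0.097], [87, -55.8, -5.5, 0.2, -0.0, 0.0, 0.097], [87, -56.1, -0.0, 0.2, -0.0, 0.0, 0.097], [87, -55.9, 5.4, 0.2, -0.0, 0.0, 0.097]]
end [469.9  70.2 220.4] [ 0.984  0.178 -0.001]
```

Emit:
arm_command(plan=[[[87,-40,-39.3,0,0,0,0.097],[87,-43.6,-35.3,0,0,0,0.097],[87,-46.8,-30.9,0,0,0,0.097],[87,-49.6,-26.2,0,0,0,0.097],[87,-51.9,-21.3,0,0,0,0.097]]])

```text
time_s: 0.78
position: [0.3684, 0.3298, 0.2224]
ee_rot: [-1.381, -2.822, -0.0]
contact_force: [0.7, -0.4, 0.5]
grip_width: 0.0869
gripper_force: 0.0
```

Emit:
arm_command(plan=[[[87,-53.7,-16,0,0,0,0.097],[87,-55,-11,0,0,0,0.097],[87,-56,-5.5,0,0,0,0.097],[87,-56,0,0,0,0,0.097],[87,-56,5,0,0,0,0.097]]])

```text
time_s: 1.4
position: [0.4699, 0.0684, 0.2226]
ee_rot: [-2.018, -2.408, -0.001]
contact_force: [0.8, 0.5, -0.1]
grip_width: 0.0871
gripper_force: 0.0
```

Emit:
arm_command(plan=[[[87,0,0,0,0,0,0]]])

```text
time_s: 1.52
position: [0.4706, 0.0657, 0.2227]
ee_rot: [2.024, 2.402, -0.0]
contact_force: [-0.8, 1.1, 0.1]
grip_width: 0.087
gripper_force: 0.0
```

Run:
```python
from h import *
st()
for n in('top','scene'):
    im,P,K,M=cloud(n);np.savez(n+'.npz',im=im,P=P,K=K,M=M)
im,P,K,M=cloud('wrist');np.savez('wrist.npz',im=im,P=P,K=K,M=M);cv2.imwrite('pics/w1.png',im);print(M.round(3).tolist())
```

```text
t 1.52 pos [470.6  65.7 222.7] yaw 9.8 tool z [ 0.    -0.001 -1.   ] f [-0.8  1.1  0.1] w 0.08699543501372207
[[0.984, 0.172, 0.044, 0.457], [0.178, -0.953, -0.247, 0.137], [-0.001, 0.251, -0.968, 0.384], [0.0, 0.0, 0.0, 1.0]]
```

View pics/w1.png

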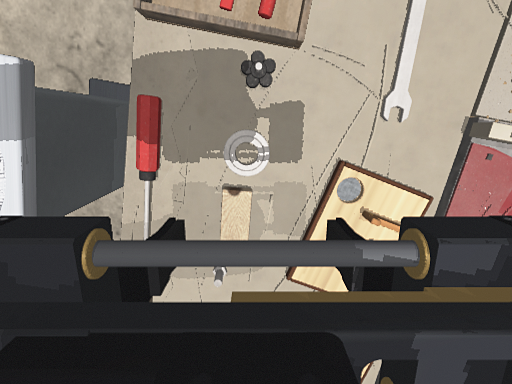

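The wrist view shows the flange (246,152), knob (258,68), block (236,212) and the spanner's lower jaw (397,105). The gripper hides the lower half of the image. I'll fit the flange, knob and boards.

```bash
cat >> h.py <<'E'
def pts(n,ctr,rad,z0,z1):
    A=np.load(n+'.npz')['P'].reshape(-1,3); return A[(np.hypot(A[:,0]-ctr[0],A[:,1]-ctr[1])<rad)&(A[:,2]>z0)&(A[:,2]<z1)]
def rect(B):
    c,s,a=cv2.minAreaRect((B[:,:2]*1000).astype(np.float32)); return np.round(c,1),np.round(s,1),round(a,1)
def circ(B):
    c,rr=cv2.minEnclosingCircle((B[:,:2]*1000).astype(np.float32)); return np.round(c,1),round(rr,1)
E
python3 - <<'E'
from h import *
for n in('wrist','top','scene'):
    B=pts(n,(.452,.09),.045,.008,.02);print(n,'flange',len(B),circ(B),B.mean(0).round(4))
    B=pts(n,(.449,.209),.035,.008,.02);print(n,'knob',len(B),circ(B),B.mean(0).round(4))
    B=pts(n,(.449,.209),.02,.028,.045);print(n,'stud',len(B),B.mean(0).round(4) if len(B) else 0)
    B=pts(n,(.451,.002),.048,.016,.024);print(n,'block',len(B),rect(B),B.mean(0).round(4))
    B=pts(n,(.625,-.005),.13,.0115,.018);print(n,'fb',len(B),rect(B))
    B=pts(n,(.62,-.242),.11,.0115,.018);print(n,'sb',len(B),rect(B) if len(B) else 0)
    B=pts(n,(.625,.25),.1,.006,.014);print(n,'span',len(B),rect(B))
    for z in((.01,.04),(.04,.06)):
        B=pts(n,(.452,-.185),.03,*z); print(n,'bolt',len(B),B.mean(0).round(4) if len(B) else 0)
E
```

```text
wrist flange 837 (array([453.1,  84.2]), 39.1) [0.453  0.0938 0.01  ]
wrist knob 953 (array([449.2, 209.7]), 34.3) [0.4498 0.2013 0.0123]
wrist stud 51 [0.4499 0.1964 0.0356]
wrist block 1466 (array([452.8,   8.1]), array([39.9, 72.8]), 5.7) [0.4525 0.0094 0.0188]
wrist fb 5880 (array([628.1,   1.1]), array([189.7, 140.2]), 79.0)
wrist sb 94 (array([ 702.2, -221.4]), array([47.1, 10. ]), 81.9)
wrist span 1422 (array([626.9, 237.4]), array([ 32.8, 136.6]), 6.9)
wrist bolt 0 0
wrist bolt 0 0
top flange 85 (array([450.2,  94.7]), 30.1) [0.4484 0.1058 0.0116]
top knob 125 (array([447.6, 206.3]), 31.8) [0.4479 0.1978 0.0138]
top stud 10 [0.4481 0.2074 0.0371]
top block 0 (array([0., 0.]), array([0., 0.]), 0.0) [nan nan nan]
top fb 396 (array([689.8, -23.2]), array([200.2, 123.9]), 66.4)
top sb 820 (array([ 618.1, -242.3]), array([115.9, 166. ]), 81.0)
top span 240 (array([610.9, 252.8]), array([ 56.5, 176.1]), 7.1)
top bolt 12 [ 0.4507 -0.1818  0.021 ]
top bolt 14 [ 0.4531 -0.1844  0.0495]
scene flange 284 (array([454.1,  91.7]), 31.3) [0.454  0.0902 0.0112]
scene knob 194 (array([449.1, 209.3]), 34.7) [0.4506 0.2041 0.0138]
scene stud 17 [0.4515 0.1986 0.0352]
scene block 447 (array([454.1,   6.1]), array([40.4, 77.5]), 5.1) [0.4537 0.0043 0.0206]
scene fb 2602 (array([657. ,  -5.3]), array([192. , 194.9]), 79.1)
scene sb 1956 (array([ 621.9, -240.7]), array([116.1, 167.4]), 80.8)
scene span 247 (array([595.3, 244.4]), array([ 97. , 160.4]), 6.9)
scene bolt 43 [ 0.4527 -0.185   0.0221]
scene bolt 34 [ 0.4555 -0.1846  0.0492]<stdin>:6: RuntimeWarning: Mean of empty slice.
  ret = um.true_divide(
```

Run:
```python
from h import *
for n in('wrist','scene'):
    B=pts(n,(.4535,.0915),.036,.008,.016);print(n,'flange',len(B),circ(B),rect(B),np.percentile(B,[1,99],0).round(4).tolist())
    B=pts(n,(.6475,-.003),.025,.022,.036);print(n,'peg',len(B),circ(B),B.mean(0).round(4))
plan([(.453,.092,.09,0,87,3),(.453,.092,.005,0,87,3)])
```

```text
wrist flange 836 (array([452.9,  93.8]), 30.7) (array([452.9,  93.6]), array([59.9, 59.4]), 45.9) [[0.4243, 0.0651, 0.008], [0.481, 0.1213, 0.0126]]
wrist peg 0 (array([0., 0.]), 0.0) [nan nan nan]
scene flange 281 (array([454.1,  91.7]), 31.3) (array([454.9,  92. ]), array([59.7, 58.6]), 57.1) [[0.4258, 0.0631, 0.0081], [0.4835, 0.1211, 0.0156]]
scene peg 42 (array([649.3,  -5.1]), 9.8) [ 0.6478 -0.0053  0.0285]
[[87, 7.9, -4.1, 44.1, -0.0, -0.0, 0.06], [87, 7.6, -4.5, 44.1, -0.0, -0.0, 0.06], [87, 7.3, -5.0, 44.1, -0.0, -0.0, 0.06], [87, -0.0, 0.0, 28.4, -0.0, -0.0, 0.0], [87, -0.0, 0.0, 28.4, -0.0, -0.0, 0.0]]
[[87, -0.0, 0.0, 28.4, -0.0, -0.0, 0.0]]
end [452.9  92.1   4.9] [ 1.     0.    -0.001]<stdin>:4: RuntimeWarning: Mean of empty slice.
  ret = um.true_divide(
```

Emit:
arm_command(plan=[[[87,8.2,-4.1,44,0,0,0.06],[87,8,-4.5,44,0,0,0.06],[87,7.6,-5,44,0,0,0.06],[87,0,0,28.5,0,0,0],[87,0,0,28.5,0,0,0]]])

```text
time_s: 2.3
position: [0.4525, 0.094, 0.0324]
ee_rot: [-2.218, -2.224, 0.001]
contact_force: [0.2, 0.4, 0.0]
grip_width: 0.0868
gripper_force: 0.0
```

Emit:
arm_command(plan=[[[87,0,0,28.5,0,0,0],[87,0,0,0,0,0,0],[87,0,0,0,0,0,0]]])

```text
time_s: 2.68
position: [0.4536, 0.093, 0.0058]
ee_rot: [2.221, 2.222, 0.001]
contact_force: [0.2, -1.0, -0.1]
grip_width: 0.0869
gripper_force: 0.0
```

Emit:
arm_command(plan=[[[50,0,0,0,0,0,0],[50,0,0,0,0,0,0],[50,0,0,0,0,0,0],[50,0,0,0,0,0,0],[50,0,0,0,0,0,0]]])

```text
time_s: 3.3
position: [0.4535, 0.0923, 0.0053]
ee_rot: [2.223, 2.22, 0.001]
contact_force: [-0.6, -0.2, 5.3]
grip_width: 0.0598
gripper_force: 30.0
```

Run:
```python
from h import *
st()
plan([(.46,.09,.12,0,40,3),(.63,-.005,.20,-11,40,4)])
```

```text
t 3.3 pos [453.5  92.3   5.3] yaw -0.1 tool z [ 0.  0. -1.] f [-0.6 -0.2  5.3] w 0.05975504855221727
[[40, -0.8, 2.2, -38.2, 0.0, -0.0, -0.0], [40, -0.8, 2.2, -38.2, 0.0, -0.0, -0.0], [40, -0.8, 2.2, -38.2, 0.0, -0.0, -0.0], [40, -23.7, 42.5, -20.0, 0.0, -0.0, 0.048], [40, -21.6, 43.6, -20.0, 0.0, -0.0, 0.048]]
[[40, -19.5, 44.6, -20.0, 0.0, -0.0, 0.048], [40, -17.3, 45.5, -20.0, 0.0, -0.0, 0.048]]
end [630.  -5. 200.] [ 0.981 -0.192  0.   ]
```

Emit:
arm_command(plan=[[[40,-1,2,-38,0,0,0],[40,-1,2,-38,0,0,0],[40,-1,2,-38,0,0,0],[40,-24,42,-20,0,0,0.048],[40,-22,43,-20,0,0,0.048]]])

```text
time_s: 3.92
position: [0.544, 0.041, 0.16]
ee_rot: [-2.326, -2.111, -0.002]
contact_force: [0.7, -0.2, -2.2]
grip_width: 0.0597
gripper_force: 30.0
```

Emit:
arm_command(plan=[[[40,-20,44,-20,0,0,0.048],[40,-17,45,-20,0,0,0.048],[40,0,0,0,0,0,0],[40,0,0,0,0,0,0]]])

```text
time_s: 4.42
position: [0.6263, -0.0063, 0.198]
ee_rot: [-2.424, -1.996, 0.003]
contact_force: [0.4, 0.6, -1.0]
grip_width: 0.0596
gripper_force: 30.0
```

Run:
```python
from h import *
st()
im,P,K,M=cloud('wrist');np.savez('wrist.npz',im=im,P=P,K=K,M=M);cv2.imwrite('pics/w2.png',im)
for n in('top','scene'):
    i2,P,K,M=cloud(n);np.savez(n+'.npz',im=i2,P=P,K=K,M=M)
```

```text
t 4.42 pos [626.3  -6.3 198. ] yaw -11.1 tool z [-0.002 -0.    -1.   ] f [ 0.4  0.6 -1. ] w 0.0595948862247869
```

View pics/w2.png

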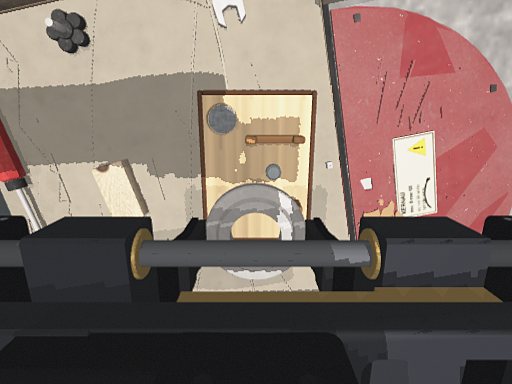

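The ring is held (256,228). Peg (274,172), +y rest (275,140) and bolt recess (221,118) are visible. I'll measure the ring in the hand, and the peg.

Run:
```python
from h import *
s=r.read_state();p=s['position'];Rm=R.from_rotvec(s['ee_rot']).as_matrix()
W=np.load('wrist.npz')
A=W['P'].reshape(-1,3);T=(A-p)@Rm*1000
m=(np.hypot(T[:,0],T[:,1])<38)&(T[:,2]>-16)&(T[:,2]<5)&(np.abs(T[:,1])<29)
B=T[m];print('ring tool',len(B),np.percentile(B,[1,50,99],0).round(1).tolist())
# ring: fit circles on top surface
zt=np.percentile(B[:,2],5);C=B[np.abs(B[:,2]-np.median(B[:,2]))<3]
print(np.percentile(C,[1,99],0).round(1))
# inner-bore edge: min radius pts by angle
from scipy.optimize import least_squares
ang=np.degrees(np.arctan2(C[:,1],C[:,0]));
def edge(c,q):
    a=np.arctan2(C[:,1]-c[1],C[:,0]-c[0]);rr=np.hypot(C[:,0]-c[0],C[:,1]-c[1]);o=[]
    for k in np.arange(-np.pi,np.pi,.26):
        j=(a>=k)&(a<k+.26)
        if j.sum()>8: o.append(C[j][np.argsort(rr[j])[int(q*(j.sum()-1))]][:2])
    return np.array(o)
for q in(.02,.98):
    E=edge((0,0),q);f=least_squares(lambda v:np.hypot(E[:,0]-v[0],E[:,1]-v[1])-v[2],[0,0,20],loss='soft_l1');print('fit',q,f.x.round(1),len(E),np.abs(f.fun).mean().round(2))
for n in('wrist','scene','top'):
    B=pts(n,(.647,-.004),.018,.024,.036);print(n,'peg',len(B),circ(B) if len(B) else 0,np.percentile(B[:,2],90) if len(B) else 0)
    B=pts(n,(.60,.07),.03,.0,.011);print(n,'rec',len(B),circ(B) if len(B) else 0)
    for g in((.655,.036),(.64,-.043)):
        B=pts(n,g,.04,.035,.055);print(n,'rest',len(B),rect(B) if len(B)>3 else 0)
# rays
K,M=W['K'],W['M']
for u,v,z in((274,172,.0285),(221,118,.007)):
    d=M[:3,:3]@np.linalg.solve(K,[u,v,1.]);print('ray',(M[:3,3]+d*(z-M[2,3])/d[2]).round(4))
B=pts('wrist',(.625,0),.14,.0115,.018);print(rect(B))
```

```text
ring tool 4105 [[-28.6, -27.9, -6.0], [14.7, 0.1, -2.3], [30.8, 27.9, 3.7]]
[[-28.7 -28.   -5.3]
 [ 30.4  28.1  -0.1]]
fit 0.02 [-2.7  0.4 18. ] 21 1.39
fit 0.98 [ 0.4  0.3 30.5] 21 0.49
wrist peg 180 (array([648.6,  -2.6]), 9.2) 0.029067206179290705
wrist rec 726 (array([595.5,  73.9]), 23.2)
wrist rest 266 (array([656.2,  36.4]), array([ 7.8, 65.8]), 79.0)
wrist rest 21 (array([672. , -46.5]), array([3.1, 7.3]), 16.4)
scene peg 40 (array([649.1,  -4. ]), 9.3) 0.03195332016453967
scene rec 111 (array([598.6,  70.5]), 28.5)
scene rest 95 (array([657.2,  35.1]), array([10.3, 64.6]), 78.4)
scene rest 102 (array([641.5, -43.1]), array([ 8.7, 65.7]), 78.7)
top peg 0 0 0
top rec 84 (array([596. ,  70.5]), 25.7)
top rest 38 (array([654.1,  33.2]), array([ 7.7, 65.1]), 79.4)
top rest 0 0
ray [ 0.6493 -0.0026  0.0285]
ray [0.5987 0.0706 0.007 ]
(array([661.4,  -4.4]), array([187.3, 206.1]), 79.3)
```

Run:
```python
from h import *
e=plan([(.6486,-.0038,.13,-11,40,2),(.6486,-.0038,.06,-11,40,3)])
```

```text
[[40, 3.0, 10.9, 34.2, -0.001, -0.0, 0.0], [40, 3.0, 10.9, 34.2, -0.001, -0.0, 0.0], [40, -0.0, -0.0, 23.4, 0.0, -0.0, 0.0], [40, -0.0, -0.0, 23.4, 0.0, -0.0, 0.0], [40, -0.0, -0.0, 23.4, 0.0, -0.0, 0.0]]
end [648.6  -3.7  59.9] [ 0.982 -0.191  0.001]
```

Emit:
arm_command(plan=[[[40,3,11,34,0,0,0],[40,3,11,34,0,0,0],[40,0,0,23,0,0,0],[40,0,0,23,0,0,0],[40,0,0,23,0,0,0]]])

```text
time_s: 5.2
position: [0.6491, -0.0038, 0.0613]
ee_rot: [-2.423, -1.998, -0.0]
contact_force: [0.2, -0.1, -1.4]
grip_width: 0.0598
gripper_force: 30.0
```

Emit:
arm_command(plan=[[[40,0,0,0,0,0,0],[40,0,0,0,0,0,0]]])

```text
time_s: 5.45
position: [0.6501, -0.0044, 0.0631]
ee_rot: [2.424, 1.997, 0.001]
contact_force: [0.6, 0.7, -2.1]
grip_width: 0.0595
gripper_force: 30.0
```

Run:
```python
from h import *
st()
e=plan([(.6486,-.0038,.0225,-11,40,5)])
```

```text
t 5.45 pos [650.1  -4.4  63.1] yaw -11.0 tool z [ 0.001  0.    -1.   ] f [ 0.6  0.7 -2.1] w 0.05953172580871213
[[40, 0.1, -0.3, 8.1, 0.0, -0.0, -0.0], [40, 0.1, -0.3, 8.1, 0.0, -0.0, -0.0], [40, 0.1, -0.3, 8.1, 0.0, -0.0, -0.0], [40, 0.1, -0.3, 8.1, 0.0, -0.0, -0.0], [40, 0.1, -0.3, 8.1, 0.0, -0.0, -0.0]]
end [648.7  -3.6  22.6] [ 0.982 -0.191  0.001]
```

Emit:
arm_command(plan=[[[40,0,-0.6,8,0,0,0],[40,0,0,8,0,0,0],[40,0,0,8,0,0,0],[40,0,0,8,0,0,0],[40,0,0,8,0,0,0]]])

```text
time_s: 6.08
position: [0.6492, -0.0047, 0.0214]
ee_rot: [-2.425, -1.997, 0.0]
contact_force: [-1.0, -0.1, -1.3]
grip_width: 0.06
gripper_force: 30.0
```

Emit:
arm_command(plan=[[[40,0,0,0,0,0,0],[40,0,0,0,0,0,0]]])

```text
time_s: 6.32
position: [0.6493, -0.0047, 0.0221]
ee_rot: [2.425, 1.997, -0.0]
contact_force: [-0.7, -0.6, -2.0]
grip_width: 0.0598
gripper_force: 30.0
```

Emit:
arm_command(plan=[[[78,0,0,1,0,0,0],[78,0,0,0,0,0,0],[78,0,0,0,0,0,0],[78,0,0,-5,0,0,0],[78,0,0,-40,0,0,0]]])

```text
time_s: 6.95
position: [0.6473, -0.0045, 0.0644]
ee_rot: [-2.423, -1.996, 0.006]
contact_force: [0.5, 1.2, -0.2]
grip_width: 0.0777
gripper_force: 0.0
```

Emit:
arm_command(plan=[[[60,0,0,-60,0,0,0],[60,45,0,-40,0,0,-0.06],[60,45,-8,-30,0,0,-0.06],[60,45,-8,0,0,0,-0.06],[60,40,0,0,0,0,-0.06]]])

```text
time_s: 7.58
position: [0.6516, 0.1728, 0.1968]
ee_rot: [-2.165, -2.276, -0.002]
contact_force: [0.4, 0.5, 0.6]
grip_width: 0.0603
gripper_force: 0.0
```

Emit:
arm_command(plan=[[[60,0,0,0,0,0,0],[60,0,0,0,0,0,0]]])

```text
time_s: 7.82
position: [0.6518, 0.1699, 0.1956]
ee_rot: [2.169, 2.272, -0.002]
contact_force: [0.1, -0.7, 0.5]
grip_width: 0.06
gripper_force: 0.0
```

Run:
```python
from h import *
st()
for n in('wrist','scene'):
    im,P,K,M=cloud(n);np.savez(n+'.npz',im=im,P=P,K=K,M=M)
    if n=='wrist':cv2.imwrite('pics/w3.png',im)
    B=pts(n,(.649,-.004),.034,.02,.04);print(n,'ring',len(B),circ(B),np.percentile(B[:,2],[10,50,90]).round(4))
    B=pts(n,(.649,-.004),.034,.02,.0275) if 0 else pts(n,(.625,.25),.13,.004,.014);B=B[(B[:,1]>.12)&(abs(B[:,0]-.625)<.05)];print('sp',rect(B),np.median(B[:,2]),len(B))
```

```text
t 7.83 pos [651.8 169.9 195.6] yaw 2.7 tool z [-0.001 -0.001 -1.   ] f [ 0.1 -0.7  0.5] w 0.0600493252977607
wrist ring 210 (array([648.8,  15.8]), 24.4) [0.0218 0.0231 0.0247]
sp (array([628.1, 258. ]), array([ 32.7, 180.8]), 3.9) 0.006790333756405864 2474
scene ring 333 (array([651.1,  -3.1]), 31.8) [0.0231 0.0262 0.0295]
sp (array([618.5, 248.8]), array([244.5,  78.3]), 84.4) 0.008681542286173294 346
```

View pics/w3.png

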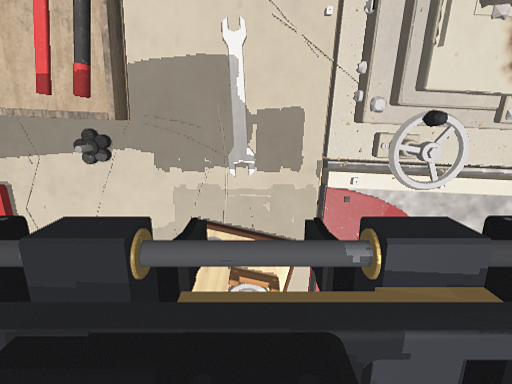

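The ring top is at z≈26 mm, so the flange is down on the peg. The spanner runs from (233,20) to (243,170). The vise wheel at (428,150) may be near the gripper body, so I'll check its clearance.

Run:
```python
from h import *
A=np.load('wrist.npz')['P'].reshape(-1,3)
S=A[(A[:,2]>.004)&(A[:,2]<.014)&(abs(A[:,0]-.628)<.03)&(A[:,1]>.155)&(A[:,1]<.36)]
for y in np.arange(.17,.35,.012):
    b=S[abs(S[:,1]-y)<.006]; print(round(y,3),np.percentile(b[:,0],[3,97]).round(4),end=' ')
b=S[abs(S[:,1]-.258)<.045];print('\nfit',np.polyfit(b[:,1]-.258,b[:,0],1))
for n in('wrist','top','scene'):
    if n=='top':
        _,P,_,_=cloud('top');B=P.reshape(-1,3)
    else: B=np.load(n+'.npz')['P'].reshape(-1,3)
    g=B[(B[:,0]>.65)&(B[:,0]<.85)&(B[:,1]>.2)&(B[:,1]<.315)&(B[:,2]>.05)&(B[:,2]<.19)]
    print(n,len(g),np.percentile(g[:,0],[0,2,10]).round(3) if len(g) else '')
plan([(.628,.257,.10,4,60,2),(.628,.257,.001,4,60,4)])
```

```text
0.17 [0.6189 0.6484] 0.182 [0.6179 0.6493] 0.194 [0.6178 0.6478] 0.206 [0.6221 0.6434] 0.218 [0.622  0.6392] 0.23 [0.6216 0.6375] 0.242 [0.6203 0.6359] 0.254 [0.6187 0.6354] 0.266 [0.6185 0.6337] 0.278 [0.617  0.6332] 0.29 [0.6155 0.6317] 0.302 [0.6152 0.6302] 0.314 [0.6138 0.6297] 0.326 [0.6087 0.6325] 0.338 [0.6066 0.6322] 
fit [-0.09184204  0.62682821]
wrist 7435 [0.781 0.784 0.794]
top 81 [0.79  0.791 0.794]
scene 476 [0.782 0.785 0.794]
[[60, 29.7, -6.7, 32.0, -0.0, 0.0, -0.008], [60, 29.8, -6.5, 32.0, -0.0, 0.0, -0.008], [60, 29.8, -6.2, 32.0, -0.0, 0.0, -0.008], [60, 0.0, 0.0, 24.7, -0.0, 0.0, -0.0], [60, 0.0, 0.0, 24.7, -0.0, 0.0, -0.0]]
[[60, 0.0, 0.0, 24.7, -0.0, 0.0, -0.0], [60, 0.0, 0.0, 24.7, -0.0, 0.0, -0.0]]
end [627.9 256.9   1.1] [ 0.998  0.069 -0.   ]
```

Emit:
arm_command(plan=[[[60,29.5,-7,32,0,0,-0.015],[60,29.5,-7,32,0,0,-0.015],[60,30,-7,32,0,0,-0.015],[60,0,0,25,0,0,0],[60,0,0,25,0,0,0]]])

```text
time_s: 8.6
position: [0.6254, 0.2575, 0.0492]
ee_rot: [2.118, 2.32, -0.001]
contact_force: [-0.1, 0.1, -0.5]
grip_width: 0.0599
gripper_force: 0.0
```

Emit:
arm_command(plan=[[[60,0,0,25,0,0,0],[60,0,0,22,0,0,0],[60,0,0,0,0,0,0],[60,0,0,0,0,0,0]]])

```text
time_s: 9.1
position: [0.6255, 0.2577, 0.003]
ee_rot: [2.118, 2.32, -0.0]
contact_force: [0.0, 0.2, -0.7]
grip_width: 0.0598
gripper_force: 0.0
```

Run:
```python
from h import *
st()
```

```text
t 9.1 pos [625.5 257.7   3. ] yaw 5.2 tool z [ 0. -0. -1.] f [ 0.   0.2 -0.7] w 0.05983974294751308
```

Emit:
arm_command(plan=[[[10,0,1,1,0,0,0],[10,0,0,0,0,0,0],[10,0,0,0,0,0,0],[10,0,0,0,0,0,0],[10,0,0,0,0,0,0]]])

```text
time_s: 9.72
position: [0.6263, 0.2583, 0.0021]
ee_rot: [2.117, 2.321, 0.0]
contact_force: [0.4, 0.6, 0.1]
grip_width: 0.018
gripper_force: 0.3
```

Emit:
arm_command(plan=[[[10,0,0,0,0,0,0],[10,0,0,-20,0,0,0],[10,0,0,-40,0,0,0],[10,0,0,-40,0,0,0],[10,0,0,0,0,0,0]]])

```text
time_s: 10.35
position: [0.6287, 0.2589, 0.1073]
ee_rot: [2.116, 2.319, 0.011]
contact_force: [0.4, 0.4, -0.8]
grip_width: 0.0167
gripper_force: 30.0
```

Run:
```python
from h import *
st()
plan([(.6485,-.004,.12,-11,10,6)])
```

```text
t 10.35 pos [628.7 258.9 107.3] yaw 5.2 tool z [ 0.006  0.003 -1.   ] f [ 0.4  0.4 -0.8] w 0.016698115622811434
[[10, -43.9, -0.7, -2.2, 0.001, -0.001, 0.047], [10, -43.9, 1.4, -2.2, 0.001, -0.001, 0.047], [10, -43.8, 3.4, -2.2, 0.001, -0.001, 0.047], [10, -43.6, 5.5, -2.1, 0.001, -0.001, 0.047], [10, -43.3, 7.5, -2.1, 0.001, -0.001, 0.047]]
[[10, -42.9, 9.5, -2.0, 0.001, -0.001, 0.047]]
end [648.6  -4.  120. ] [ 0.982 -0.189  0.001]
```

Emit:
arm_command(plan=[[[10,-44,-1,-2,0,0,0.047],[10,-44,1,-2,0,0,0.047],[10,-44,3,-2,0,0,0.047],[10,-43.5,5.5,-2,0,0,0.047],[10,-43.5,7.5,-2,0,0,0.047]]])

```text
time_s: 10.98
position: [0.6414, 0.0374, 0.1122]
ee_rot: [-2.376, -2.055, 0.0]
contact_force: [0.7, 0.4, -1.5]
grip_width: 0.0164
gripper_force: 30.0
```

Emit:
arm_command(plan=[[[10,-43,9.5,-2,0,0,0.047],[10,0,0,0,0,0,0],[10,0,0,0,0,0,0]]])

```text
time_s: 11.35
position: [0.6449, -0.0046, 0.1139]
ee_rot: [-2.421, -2.0, 0.0]
contact_force: [-0.9, 0.6, -1.4]
grip_width: 0.0164
gripper_force: 30.0
```

Run:
```python
from h import *
st()
s=r.read_state();p=s['position'];Rm=R.from_rotvec(s['ee_rot']).as_matrix()
im,P,K,M=cloud('wrist');np.savez('wrist.npz',im=im,P=P,K=K,M=M)
i2,P2,K2,M2=cloud('scene');np.savez('scene.npz',im=i2,P=P2,K=K2,M=M2);cv2.imwrite('pics/v4.png',np.hstack([im[:, 100:400],cv2.resize(i2[100:300,220:430],None,fx=1.9,fy=1.92,interpolation=2)]))
for Q in(P,P2):
    T=(Q.reshape(-1,3)-p)@Rm*1000
    B=T[(abs(T[:,1])<25)&(abs(T[:,0])<105)&(T[:,2]>-14)&(T[:,2]<8)&(abs(T[:,0])>15)]
    print(len(B))
    for x in range(-95,100,15):
        b=B[abs(B[:,0]-x)<6]
        if len(b)>3:print(x,np.percentile(b[:,1],[3,97]).round(1),np.median(b[:,2]).round(1),len(b))
```

```text
t 11.35 pos [644.9  -4.6 113.9] yaw -10.9 tool z [-0.001  0.001 -1.   ] f [-0.9  0.6 -1.4] w 0.016402014907575552
4900
-35 [-9.1  7.9] -4.7 264
-20 [-8.9  7.7] -4.8 290
10 [-7.7  7.1] -5.0 45
25 [-8.3  7.7] -4.7 580
40 [-8.1  7.5] -4.9 600
55 [-7.9  7.3] -4.9 650
70 [-12.1  12. ] -4.8 1099
85 [-12.5  12.3] -4.6 466
286
-95 [-10.7   8.4] -5.4 5
-80 [-15.9  15.7] -5.8 43
-65 [-16.2  15. ] -6.7 64
-50 [-9.4  8.8] -6.3 38
-35 [-8.1  8.2] -6.3 32
-20 [-8.   8.6] -6.0 32
40 [-6.6 -5.1] -6.6 5
55 [-5.9 -3.9] -4.4 4
```

View pics/v4.png

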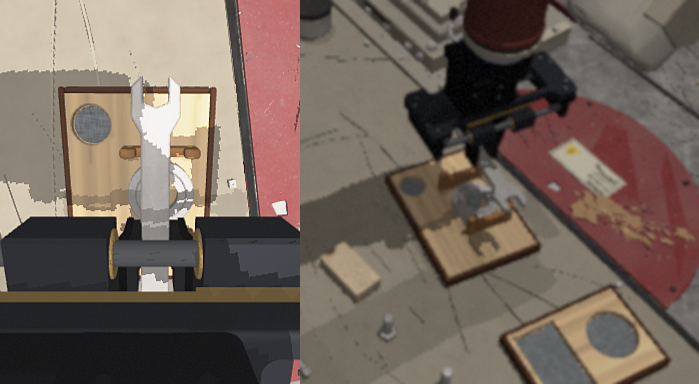

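The view shows the spanner held level, lined up over the flange (160,185 in the left half). I'll lower it into the notches.

Emit:
arm_command(plan=[[[10,1.5,3.7,20,0,0,0],[10,0,0,20,0,0,0],[10,0,0,15,0,0,0],[10,0,0,9,0,0,0],[10,0,0,7,0,0,0]]])

```text
time_s: 12.08
position: [0.649, -0.0046, 0.0424]
ee_rot: [-2.422, -2.001, 0.001]
contact_force: [0.0, -0.2, -1.6]
grip_width: 0.0166
gripper_force: 30.0
```

Emit:
arm_command(plan=[[[10,0,0,2,0,0,0],[10,0,0,0,0,0,0],[10,0,0,0,0,0,0]]])

```text
time_s: 12.45
position: [0.6494, -0.0044, 0.0416]
ee_rot: [2.422, 2.0, 0.001]
contact_force: [0.4, -0.7, -1.3]
grip_width: 0.0167
gripper_force: 30.0
```

Emit:
arm_command(plan=[[[10,0,0,1.5,0,0,0],[10,0,0,0,0,0,0],[40,0,0,0,0,0,0],[40,0,0,0,0,0,0],[40,0,0,0,0,0,0]]])

```text
time_s: 13.08
position: [0.6492, -0.0044, 0.0397]
ee_rot: [2.422, 2.001, 0.0]
contact_force: [-0.2, -0.4, 0.1]
grip_width: 0.0366
gripper_force: 0.0
```

Emit:
arm_command(plan=[[[40,0,0,-10,0,0,0],[40,0,0,-40,0,0,0],[40,0,0,-50,0,0,0],[40,-20,-40,0,0,0,-0.05],[40,-20,-45,0,0,0,-0.05]]])

```text
time_s: 13.7
position: [0.5584, -0.0305, 0.1407]
ee_rot: [2.316, 2.12, 0.002]
contact_force: [-0.8, -0.5, 0.4]
grip_width: 0.0399
gripper_force: 0.0
```

Run:
```python
from h import *
st()
im,P,K,M=cloud('scene');np.savez('scene.npz',im=im,P=P,K=K,M=M)
B=pts('scene',(.649,-.004),.11,.04,.0475);a=np.radians(-11);d=(B[:,:2]-(.649,-.004))@np.array([[np.cos(a),-np.sin(a)],[np.sin(a),np.cos(a)]])*1000
for y in range(-95,100,15):
    b=B[abs(d[:,1]-y)<7];e=d[abs(d[:,1]-y)<7]
    if len(b)>3:print(y,np.percentile(e[:,0],[5,95]).round(1),np.median(b[:,2]).round(4),len(b))
print(d.min(0),d.max(0))
plan([(.50,-.215,.20,0,40,4)])
```

```text
t 13.7 pos [558.4 -30.5 140.7] yaw -5.1 tool z [ 0.002 -0.    -1.   ] f [-0.8 -0.5  0.4] w 0.03990800269248809
-95 [-11.3  12.4] 0.0431 6
-80 [-16.2  15.8] 0.0441 40
-65 [-14.1  14. ] 0.0445 59
-50 [-23.8  26.2] 0.0447 43
-35 [-31.9  23.6] 0.0447 48
-20 [-7.5  8.3] 0.0445 37
-5 [-7.2  8.4] 0.0446 30
10 [-7.6  7.9] 0.0445 30
25 [-0.6  8.8] 0.0457 12
40 [-29.6  31.4] 0.042 20
70 [-11.3   4.9] 0.0448 21
[-32.80535576 -89.70167912] [32.84168019 76.80135355]
[[40, -46.3, -8.8, -15.2, -0.001, -0.0, -0.022], [40, -46.1, -9.8, -15.2, -0.001, -0.0, -0.022], [40, -45.9, -10.8, -15.2, -0.001, -0.0, -0.022], [40, -45.6, -11.8, -15.2, -0.001, -0.0, -0.022]]
end [ 500.1 -215.   200.1] [ 1.    -0.002 -0.   ]
```

Spanner top z is 44.5 mm, level and seated in both notches. Next is the long bolt, viewed with the wrist camera, which also shows the stop board.

Emit:
arm_command(plan=[[[40,-52,-9,-15,0,0,-0.022],[40,-52,-10,-15,0,0,-0.022],[40,-52,-10,-15,0,0,-0.022],[40,-52,-11,-15,0,0,-0.022],[40,0,0,0,0,0,0]]])

```text
time_s: 14.38
position: [0.5055, -0.2409, 0.2018]
ee_rot: [2.23, 2.208, 0.001]
contact_force: [0.1, -0.4, -0.3]
grip_width: 0.0398
gripper_force: 0.0
```

Emit:
arm_command(plan=[[[40,0,0,0,0,0,0]]])

```text
time_s: 14.5
position: [0.507, -0.2351, 0.1998]
ee_rot: [-2.224, -2.218, -0.001]
contact_force: [-0.4, 0.0, 0.3]
grip_width: 0.0401
gripper_force: 0.0
```

Run:
```python
from h import *
st()
im,P,K,M=cloud('wrist');np.savez('wrist.npz',im=im,P=P,K=K,M=M);cv2.imwrite('pics/w5.png',im)
for n in('wrist','scene'):
  for c in((.453,-.1845),(.441,-.09)):
    B=pts(n,c,.025,.003,.012);print(n,'head',len(B),circ(B) if len(B) else 0)
    B=pts(n,c,.022,.035,.06);print('top',len(B),rect(B) if len(B) else 0,np.percentile(B[:,2],[50,95]).round(4) if len(B) else 0,B.mean(0))
B=pts('wrist',(.62,-.242),.11,.0115,.019);print(rect(B),len(B))
# tall clamp
A=P.reshape(-1,3);g=A[(A[:,2]>.03)&(A[:,2]<.15)&(A[:,0]<.6)&(A[:,1]<-.2)&(A[:,1]>-.45)];print('tall',np.percentile(g,[0,1,99,100],0).round(3).tolist() if len(g) else 0)
A=np.load('scene.npz')['P'].reshape(-1,3);g=A[(A[:,2]>.03)&(A[:,2]<.15)&(A[:,0]<.6)&(A[:,1]<-.21)&(A[:,1]>-.45)];print('tall',np.percentile(g,[0,1,99,100],0).round(3).tolist() if len(g) else 0)
```

```text
t 14.5 pos [ 507.  -235.1  199.8] yaw -0.2 tool z [ 0.     0.001 -1.   ] f [-0.4  0.   0.3] w 0.040094862051939795
wrist head 93 (array([ 454.1, -181.9]), 10.3)
top 104 (array([ 455.3, -182.7]), array([10.7, 10.9]), 89.7) [0.0489 0.0501] [ 0.45577594 -0.1826885   0.04785105]
wrist head 135 (array([443.6, -88. ]), 10.1)
top 107 (array([444.5, -87.2]), array([10.1, 11. ]), 46.8) [0.0371 0.0386] [ 0.44452278 -0.08739148  0.03704667]
scene head 50 (array([ 446. , -187.1]), 17.3)
top 41 (array([ 455.8, -184.2]), array([ 9.6, 11.7]), 75.2) [0.0499 0.0536] [ 0.45490782 -0.18486078  0.0476215 ]
scene head 40 (array([444., -96.]), 23.2)
top 22 (array([445.1, -87.1]), array([10.8,  9.1]), 83.2) [0.0385 0.0411] [ 0.44493837 -0.08752768  0.03864151]
(array([ 620.4, -239.9]), array([114.5, 165.2]), 80.7) 5897
tall [[0.303, -0.35, 0.03], [0.306, -0.34, 0.03], [0.474, -0.204, 0.12], [0.478, -0.2, 0.124]]
tall [[0.302, -0.352, 0.03], [0.304, -0.348, 0.03], [0.477, -0.212, 0.14], [0.48, -0.21, 0.143]]
```

View pics/w5.png

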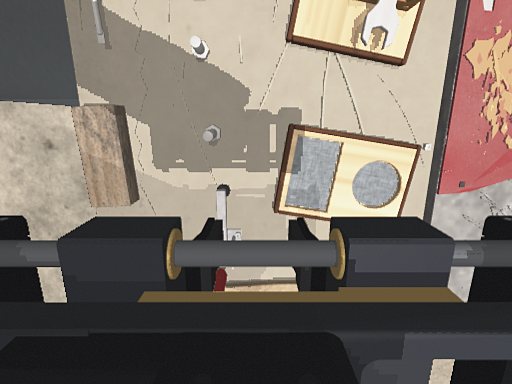

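The wrist view shows the long bolt (210,132), short bolt (199,46), stop-board recesses (313,175) and (377,183), and the clamp tip (222,188). I'll check the clamp height near the gripper body.

Run:
```python
from h import *
A=np.vstack([np.load(n+'.npz')['P'].reshape(-1,3) for n in('wrist','scene','top')][:2])
for y in np.arange(-.14,-.36,-.02):
    o=[]
    for x in np.arange(.33,.60,.03):
        b=A[(abs(A[:,0]-x)<.015)&(abs(A[:,1]-y)<.01)&(A[:,2]<.145)]
        o.append(int(1000*np.percentile(b[:,2],98)) if len(b)>3 else -9)
    print(round(y,2),o)
plan([(.4545,-.1835,.11,0,40,3),(.4545,-.1835,.022,0,40,4)])
# recess centres in wrist
for c,rad in(((.66,-.245),.03),((.58,-.236),.03)):
    B=pts('wrist',c,.045,.0,.0105);B=B[B[:,2]>.004];print(len(B),rect(B),np.median(B[:,2]))
```

```text
-0.14 [4, 4, 1, 1, 0, 1, 2, 1, 1]
-0.16 [32, 29, 1, 1, 1, 1, 1, 0, 1]
-0.18 [32, 30, 0, 1, 51, 1, 1, 15, 16]
-0.2 [32, 30, 1, 1, 3, 1, 1, 16, 14]
-0.22 [32, 31, 1, 1, 1, 1, 1, 16, 10]
-0.24 [32, 31, 1, 1, 35, 35, 1, 16, 10]
-0.26 [32, 31, 1, 1, 39, 39, 1, 16, 10]
-0.28 [10, 2, 1, 1, 39, 40, 1, 17, 17]
-0.3 [3, 3, 2, 1, 39, 38, 1, 1, 14]
-0.32 [-9, 3, 1, 2, 138, 138, 0, 1, 2]
-0.34 [-9, -9, 5, 2, 140, 140, 2, 1, 2]
[[40, 16.9, -17.6, 29.8, -0.0, -0.0, -0.0], [40, 16.9, -17.6, 29.8, -0.0, -0.0, -0.0], [40, 16.9, -17.6, 29.8, -0.0, -0.0, -0.0], [40, -0.0, 0.0, 22.0, -0.0, -0.0, -0.0], [40, -0.0, 0.0, 22.0, -0.0, -0.0, -0.0]]
[[40, -0.0, 0.0, 22.0, -0.0, -0.0, -0.0], [40, -0.0, 0.0, 22.0, -0.0, -0.0, -0.0]]
end [ 454.4 -183.3   22.1] [ 1.    -0.001 -0.   ]
1745 (array([ 661.6, -247.2]), array([59.9, 59.3]), 19.5) 0.006291871923978232
2830 (array([ 572.8, -233.9]), array([87.9, 69.1]), 80.6) 0.006246000080422226
```

Emit:
arm_command(plan=[[[40,17,-17.5,30,0,0,0],[40,17,-17.5,30,0,0,0],[40,17,-17.5,30,0,0,0],[40,0,0,23,0,0,0],[40,0,0,23,0,0,0]]])

```text
time_s: 15.18
position: [0.4547, -0.1822, 0.0627]
ee_rot: [-2.22, -2.222, -0.001]
contact_force: [0.8, 0.7, 0.7]
grip_width: 0.0397
gripper_force: 0.0
```

Emit:
arm_command(plan=[[[40,0,0,22,0,0,0],[40,0,0,22,0,0,0],[40,0,0,0,0,0,0]]])

```text
time_s: 15.55
position: [0.4534, -0.1827, 0.0182]
ee_rot: [-2.219, -2.22, 0.004]
contact_force: [-0.2, -0.9, -0.2]
grip_width: 0.0395
gripper_force: 0.0
```

Emit:
arm_command(plan=[[[5,0,0,0,0,0,0],[5,0,0,0,0,0,0],[5,0,0,0,0,0,0],[5,0,0,0,0,0,0],[5,0,0,0,0,0,0]]])

```text
time_s: 16.18
position: [0.4546, -0.1844, 0.02]
ee_rot: [2.224, 2.219, 0.001]
contact_force: [-0.7, 1.4, 6.5]
grip_width: 0.0107
gripper_force: 29.9
```

Run:
```python
from h import *
st()
e=plan([(.4545,-.1835,.14,0,5,3),(.55,.06,.14,-11,5,1)])
```

```text
t 16.18 pos [ 454.6 -184.4   20. ] yaw -0.1 tool z [ 0.  0. -1.] f [-0.7  1.4  6.5] w 0.010733466098668827
[[5, 0.3, -0.0, -40.0, 0.0, -0.0, -0.001], [5, 0.3, -0.0, -40.0, 0.0, -0.0, -0.001], [5, 0.3, -0.0, -40.0, 0.0, -0.0, -0.001], [5, 48.7, 19.1, 0.0, 0.0, -0.0, 0.039], [5, 49.4, 17.2, 0.0, 0.0, -0.0, 0.039]]
[[5, 50.0, 15.3, 0.0, 0.0, -0.0, 0.039], [5, 50.6, 13.3, 0.0, 0.0, -0.0, 0.039], [5, 51.1, 11.3, 0.0, 0.0, -0.0, 0.039]]
end [549.9  60.  140.1] [ 0.981 -0.193  0.   ]
```

Emit:
arm_command(plan=[[[5,0,0,-40,0,0,0],[5,0,0,-40,0,0,0],[5,0,0,-40,0,0,0],[5,48,27,0,0,0,0.039],[5,49,26,0,0,0,0.039]]])

```text
time_s: 16.8
position: [0.5104, -0.0876, 0.1404]
ee_rot: [2.311, 2.127, 0.003]
contact_force: [1.6, -1.0, -0.9]
grip_width: 0.0105
gripper_force: 29.9
```

Emit:
arm_command(plan=[[[5,50,24,0,0,0,0.039],[5,50,22,0,0,0,0.039],[5,51,20,0,0,0,0.039],[5,0,0,0,0,0,0],[5,0,0,0,0,0,0]]])

```text
time_s: 17.42
position: [0.5926, 0.0531, 0.1391]
ee_rot: [2.429, 1.992, -0.002]
contact_force: [-0.1, -0.0, -0.1]
grip_width: 0.0107
gripper_force: 29.9
```

Run:
```python
from h import *
st()
s=r.read_state();p=s['position'];Rm=R.from_rotvec(s['ee_rot']).as_matrix()
for n in('wrist','scene'):
    im,P,K,M=cloud(n);np.savez(n+'.npz',im=im,P=P,K=K,M=M)
    T=(P.reshape(-1,3)-p)@Rm*1000
    for a,b in((0,10),(12,24)):
        B=T[(np.hypot(T[:,0],T[:,1])<16)&(T[:,2]>a)&(T[:,2]<b)];print(n,len(B),np.percentile(B,[2,50,98],0).round(1).tolist() if len(B) else 0)
plan([(.5995,.070,.06,-11,5,3),(.5995,.07,.030,-11,5,2)])
```

```text
t 17.43 pos [592.6  53.1 139.1] yaw -11.3 tool z [-0.001 -0.001 -1.   ] f [-0.1 -0.  -0.1] w 0.010681647537916613
wrist 120 [[4.3, -9.9, 0.1], [7.4, -0.0, 4.0], [11.2, 9.8, 9.7]]
wrist 245 [[3.9, -8.8, 12.1], [9.0, -0.3, 13.2], [12.6, 8.2, 19.5]]
scene 9 [[-7.3, -6.3, 2.5], [-4.5, 4.4, 8.7], [-3.1, 8.9, 10.0]]
scene 18 [[-8.9, -8.6, 12.0], [-4.9, -1.6, 13.7], [3.6, 8.8, 18.7]]
[[5, 6.3, 1.1, 26.5, -0.0, 0.0, -0.002], [5, 6.3, 1.1, 26.5, -0.0, 0.0, -0.002], [5, 6.3, 1.1, 26.5, -0.0, 0.0, -0.002], [5, 0.0, 0.0, 15.0, -0.0, 0.0, -0.0], [5, 0.0, 0.0, 15.0, -0.0, 0.0, -0.0]]
end [599.5  70.   30. ] [ 0.981 -0.192 -0.   ]
```

Emit:
arm_command(plan=[[[5,6,1,26,0,0,0],[5,6,1,26,0,0,0],[5,6,1,27,0,0,0],[5,0,0,15,0,0,0],[5,0,0,14,0,0,0]]])

```text
time_s: 18.15
position: [0.5995, 0.0698, 0.0314]
ee_rot: [2.43, 1.991, 0.0]
contact_force: [-0.4, -0.4, -0.5]
grip_width: 0.0107
gripper_force: 29.9
```

Emit:
arm_command(plan=[[[5,0,0,2,0,0,0],[5,0,0,0,0,0,0],[5,0,0,0,0,0,0]]])

```text
time_s: 18.52
position: [0.6, 0.0708, 0.0303]
ee_rot: [2.429, 1.992, 0.002]
contact_force: [-0.6, -0.5, -0.3]
grip_width: 0.0103
gripper_force: 29.9
```

Emit:
arm_command(plan=[[[5,0,0,2,0,0,0],[5,0,0,1,0,0,0],[5,0,0,0,0,0,0]]])

```text
time_s: 18.9
position: [0.5998, 0.0708, 0.0271]
ee_rot: [2.429, 1.992, 0.001]
contact_force: [-1.0, -0.3, 3.7]
grip_width: 0.0109
gripper_force: 29.9
```

Emit:
arm_command(plan=[[[32,0,0,0,0,0,0],[32,0,0,0,0,0,0],[32,0,0,0,0,0,0],[32,0,0,-20,0,0,0],[32,0,0,-50,0,0,0]]])

```text
time_s: 19.52
position: [0.5981, 0.0705, 0.0965]
ee_rot: [-2.428, -1.991, 0.006]
contact_force: [0.8, -0.2, 0.6]
grip_width: 0.0316
gripper_force: 0.0
```

Emit:
arm_command(plan=[[[70,0,0,-50,0,0,0],[70,-43,-34,-10,0,0,-0.08],[70,-43,-34,-10,0,0,-0.08],[70,-43,-34,0,0,0,-0.08],[70,0,-34,0,0,0,-0.08]]])

```text
time_s: 20.15
position: [0.4483, -0.0501, 0.1678]
ee_rot: [2.083, 2.35, 0.002]
contact_force: [-0.3, 0.8, 1.2]
grip_width: 0.068
gripper_force: 0.0
```

Emit:
arm_command(plan=[[[70,0,0,0,0,0,0],[70,0,0,0,0,0,0]]])

```text
time_s: 20.4
position: [0.4503, -0.0464, 0.1676]
ee_rot: [2.081, 2.352, 0.003]
contact_force: [0.3, 1.5, 0.1]
grip_width: 0.0698
gripper_force: 0.0
```

Run:
```python
from h import *
st()
for n in('wrist','scene'):
    im,P,K,M=cloud(n);np.savez(n+'.npz',im=im,P=P,K=K,M=M)
    if n=='wrist': cv2.imwrite('pics/w6.png',im)
    B=pts(n,(.453,.006),.048,.016,.025);print(n,'block',len(B),rect(B),np.median(B[:,2]))
    B=pts(n,(.60,.07),.02,.04,.065);print('bolt',len(B),B.mean(0),np.percentile(B[:,2],95) if len(B) else 0)
```

```text
t 20.4 pos [450.3 -46.4 167.6] yaw 7.0 tool z [ 0.002  0.001 -1.   ] f [0.3 1.5 0.1] w 0.06979572742234559
wrist block 2590 (array([452.8,   6.8]), array([40., 75.]), 5.6) 0.018741713945825578
bolt 246 [0.59815936 0.07142398 0.05240988] 0.05723202510863841
scene block 407 (array([454.1,   5.6]), array([40.4, 74.4]), 5.5) 0.020845368590292734
bolt 0 [nan nan nan] 0<stdin>:7: RuntimeWarning: Mean of empty slice.
  ret = um.true_divide(
```

View pics/w6.png

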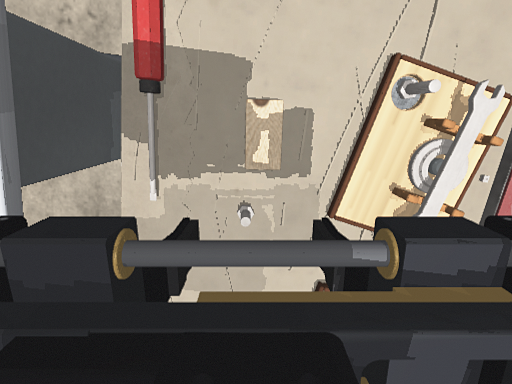

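The bolt stands in its recess with its top at 57 mm, and the block is at (264,133). I'll grasp the block next.

Run:
```python
from h import *
plan([(.4532,.006,.10,5.6,70,2),(.4532,.006,.010,5.6,70,3)])
```

```text
[[70, 25.8, 4.6, 33.5, 0.0, 0.0, 0.013], [70, 25.9, 4.3, 33.5, 0.0, 0.0, 0.013], [70, 0.0, -0.0, 30.0, 0.0, 0.0, -0.0], [70, 0.0, -0.0, 30.0, 0.0, 0.0, -0.0], [70, 0.0, -0.0, 30.0, 0.0, 0.0, -0.0]]
end [453.3   5.9  10. ] [0.995 0.097 0.001]
```

Emit:
arm_command(plan=[[[70,26,4.5,33.5,0,0,0.013],[70,26,4.5,33.5,0,0,0.013],[70,0,0,30,0,0,0],[70,0,0,30,0,0,0],[70,0,0,28,0,0,0]]])

```text
time_s: 21.12
position: [0.4529, 0.0062, 0.0103]
ee_rot: [2.11, 2.327, -0.002]
contact_force: [-0.7, 1.6, -0.2]
grip_width: 0.07
gripper_force: 0.0
```

Emit:
arm_command(plan=[[[70,0,0,0,0,0,0],[70,0,0,0,0,0,0]]])

```text
time_s: 21.38
position: [0.4531, 0.006, 0.0123]
ee_rot: [2.111, 2.326, -0.0]
contact_force: [-1.0, 0.1, 1.3]
grip_width: 0.0701
gripper_force: 0.0
```

Emit:
arm_command(plan=[[[25,0,0,0,0,0,0],[25,0,0,0,0,0,0],[25,0,0,0,0,0,0],[25,0,0,0,0,0,0],[25,0,0,0,0,0,0]]])

```text
time_s: 22.0
position: [0.4524, 0.0061, 0.0118]
ee_rot: [2.111, 2.326, 0.0]
contact_force: [-0.4, -0.4, 3.6]
grip_width: 0.0392
gripper_force: 30.0
```

Run:
```python
from h import *
st()
c=np.array([.6204,-.2405]);a=np.radians(-9.3);ex=np.array([np.cos(a),np.sin(a)]);print('rect',c-.042*ex,'knob',c+.04*ex)
t=c-.042*ex
e=plan([(.4535,.006,.13,5.6,25,2),(t[0],t[1],.13,-9.3,25,1)])
```

```text
t 22.0 pos [452.4   6.1  11.8] yaw 5.6 tool z [ 0.  0. -1.] f [-0.4 -0.4  3.6] w 0.03917050347684944
rect [ 0.57895206 -0.23371264] knob [ 0.65987423 -0.24696415]
[[25, -0.1, 0.6, -59.1, 0.0, -0.0, -0.0], [25, -0.1, 0.6, -59.1, 0.0, -0.0, -0.0], [25, -50.1, 20.3, -0.0, 0.0, -0.0, 0.052], [25, -49.0, 22.9, -0.0, 0.0, -0.0, 0.052], [25, -47.8, 25.4, -0.0, 0.0, -0.0, 0.052]]
[[25, -46.4, 27.9, -0.0, 0.0, -0.0, 0.052], [25, -44.9, 30.2, -0.0, 0.0, -0.0, 0.052]]
end [ 578.9 -233.8  130. ] [ 0.987 -0.162  0.   ]
```

Emit:
arm_command(plan=[[[25,0,0.5,-59,0,0,0],[25,0,0.5,-59,0,0,0],[25,-50,20.5,0,0,0,0.052],[25,-49,23,0,0,0,0.052],[25,-48,25.5,0,0,0,0.052]]])

```text
time_s: 22.62
position: [0.5297, -0.1388, 0.1299]
ee_rot: [2.286, 2.154, 0.002]
contact_force: [1.3, 0.7, -1.0]
grip_width: 0.039
gripper_force: 30.0
```

Emit:
arm_command(plan=[[[25,-46.5,28,0,0,0,0.052],[25,-45,30,0,0,0,0.052],[25,0,0,0,0,0,0],[25,0,0,0,0,0,0]]])

```text
time_s: 23.12
position: [0.5785, -0.2336, 0.1289]
ee_rot: [-2.394, -2.032, 0.001]
contact_force: [0.0, -0.1, -0.2]
grip_width: 0.0393
gripper_force: 30.0
```

Run:
```python
from h import *
st()
s=r.read_state();p=s['position'];Rm=R.from_rotvec(s['ee_rot']).as_matrix()
for n in('wrist','scene'):
    im,P,K,M=cloud(n);np.savez(n+'.npz',im=im,P=P,K=K,M=M)
    T=(P.reshape(-1,3)-p)@Rm*1000
    B=T[(np.hypot(T[:,0],T[:,1])<46)&(abs(T[:,1])<21)&(T[:,2]>-15)&(T[:,2]<5)];print(n,len(B),rect(B/1000) if len(B) else 0,np.percentile(B,[1,50,99],0).round(1))
    if n=='scene': B=pts(n,(.62,-.242),.11,.0115,.019);print(rect(B))
plan([(.579,-.2337,.06,-9.3,25,2),(.579,-.2337,.028,-9.3,25,2)])
```

```text
t 23.12 pos [ 578.5 -233.6  128.9] yaw -9.3 tool z [-0.001  0.    -1.   ] f [ 0.  -0.1 -0.2] w 0.03933923040692217
wrist 6259 (array([ 1.8, -0. ]), array([41.9, 73.3]), 89.9) [[-33.5 -19.8  -9. ]
 [ 13.9  -0.3  -6.9]
 [ 38.3  19.7   1.8]]
scene 317 (array([-22.4,   0.6]), array([41.2, 28.5]), 89.0) [[-36.5 -19.2 -12.2]
 [-25.3  -2.3  -8.7]
 [ -8.7  20.5   4.4]]
(array([ 621.6, -241.6]), array([114.6, 166.9]), 80.2)
[[25, -0.7, 0.2, 34.7, -0.0, -0.001, 0.001], [25, -0.6, 0.2, 34.7, -0.0, -0.001, 0.001], [25, 0.0, 0.0, 16.0, -0.0, 0.0, -0.0], [25, 0.0, 0.0, 16.0, -0.0, 0.0, -0.0]]
end [ 579.  -233.7   28. ] [ 0.987 -0.163 -0.   ]
```

Emit:
arm_command(plan=[[[25,-1,0.5,34.5,0,0,0],[25,-1,0.5,34.5,0,0,0],[25,0,0,16,0,0,0],[25,0,0,16,0,0,0],[25,0,0,6,0,0,0]]])

```text
time_s: 23.85
position: [0.5796, -0.2356, 0.0223]
ee_rot: [-2.394, -2.034, -0.0]
contact_force: [0.2, 0.3, 0.9]
grip_width: 0.0395
gripper_force: 30.0
```

Emit:
arm_command(plan=[[[25,0,0,1.5,0,0,0],[25,0,0,0,0,0,0],[25,0,0,0,0,0,0]]])

```text
time_s: 24.22
position: [0.58, -0.2362, 0.0217]
ee_rot: [2.394, 2.033, 0.001]
contact_force: [0.9, -0.3, -0.7]
grip_width: 0.0398
gripper_force: 30.0
```

Emit:
arm_command(plan=[[[25,1.5,0,1.5,0,0,0],[25,0,0,1,0,0,0],[25,0,0,0,0,0,0]]])

```text
time_s: 24.6
position: [0.58, -0.2342, 0.0189]
ee_rot: [-2.395, -2.033, -0.001]
contact_force: [-1.8, 2.1, 5.7]
grip_width: 0.0396
gripper_force: 30.0
```

Emit:
arm_command(plan=[[[58,0,0,-0.5,0,0,0],[58,0,0,0,0,0,0],[58,0,0,0,0,0,0],[58,0,0,-20,0,0,0],[58,0,0,-50,0,0,0]]])

```text
time_s: 25.22
position: [0.5785, -0.2341, 0.0891]
ee_rot: [-2.393, -2.031, 0.004]
contact_force: [1.1, 0.7, 0.6]
grip_width: 0.0576
gripper_force: 0.0
```

Run:
```python
from h import *
st()
plan([(.46,.15,.19,0,30,8)])
```

```text
t 25.23 pos [ 578.5 -234.1   89.1] yaw -9.3 tool z [-0.004  0.    -1.   ] f [1.1 0.7 0.6] w 0.057588388522629055
[[30, 45.0, -22.5, -12.5, -0.0, -0.0, -0.02], [30, 45.4, -21.6, -12.5, -0.0, -0.0, -0.02], [30, 45.8, -20.6, -12.5, -0.0, -0.0, -0.02], [30, 46.2, -19.7, -12.5, -0.0, -0.0, -0.02], [30, 46.6, -18.8, -12.5, -0.0, -0.0, -0.02]]
[[30, 47.0, -17.9, -12.5, -0.0, -0.0, -0.02], [30, 47.3, -16.9, -12.5, -0.0, -0.0, -0.02], [30, 47.7, -16.0, -12.5, -0.0, -0.0, -0.02]]
end [460.  150.  189.7] [ 1.    -0.003 -0.004]
```

Emit:
arm_command(plan=[[[30,45,-22,-20,0,0,-0.02],[30,45,-22,-20,0,0,-0.02],[30,46,-21,-15,0,0,-0.02],[30,46,-20,-15,0,0,-0.02],[30,46,-19,-15,0,0,-0.02]]])

```text
time_s: 25.85
position: [0.5042, 0.0057, 0.1758]
ee_rot: [2.29, 2.15, 0.003]
contact_force: [0.8, 0.5, 0.1]
grip_width: 0.0308
gripper_force: 0.0
```

Emit:
arm_command(plan=[[[30,47,-18,-10,0,0,-0.02],[30,47,-17,-5,0,0,-0.02],[30,48,-16,0,0,0,-0.02],[30,0,0,0,0,0,0],[30,0,0,0,0,0,0]]])

```text
time_s: 26.48
position: [0.4601, 0.1479, 0.1899]
ee_rot: [2.225, 2.217, 0.001]
contact_force: [0.0, -0.7, -0.9]
grip_width: 0.0301
gripper_force: 0.0
```

Run:
```python
from h import *
st()
for n in('wrist','scene'):
    im,P,K,M=cloud(n);np.savez(n+'.npz',im=im,P=P,K=K,M=M)
    if n=='wrist': cv2.imwrite('pics/w7.png',im)
    B=pts(n,(.450,.197),.028,.007,.019);print(n,'head',len(B),circ(B),np.median(B[:,2]))
    B=pts(n,(.450,.197),.02,.025,.045);print('stud',len(B),B.mean(0).round(4),np.percentile(B[:,2],95))
    B=pts(n,(.450,.197),.02,.033,.045);print('stud top',len(B),B.mean(0).round(4))
    B=pts(n,(.579,-.234),.05,.02,.034);print('block',len(B),rect(B) if len(B)>3 else 0,np.median(B[:,2]))
B=np.load('wrist.npz')['P'].reshape(-1,3);B=B[(abs(B[:,1]-.2)<.05)&(abs(B[:,0]-.45)<.1)&(B[:,2]>.042)];print('tall near',len(B),B[:5])
plan([(.450,.197,.10,0,30,2),(.450,.197,.021,0,30,3)])
```

```text
t 26.48 pos [460.1 147.9 189.9] yaw -0.2 tool z [ 0.001  0.    -1.   ] f [ 0.  -0.7 -0.9] w 0.030102413172991636
wrist head 840 (array([450. , 196.9]), 22.3) 0.011734255389150822
stud 45 [0.4501 0.197  0.0364] 0.03787395125514037
stud top 43 [0.4501 0.1969 0.0367]
block 0 0 nan
scene head 136 (array([452.3, 196.1]), 22.9) 0.013338817506596712
stud 16 [0.4513 0.1942 0.0345] 0.04030639776917369
stud top 10 [0.4517 0.1945 0.0378]
block 631 (array([ 589. , -235.6]), array([74.8, 57.7]), 81.0) 0.02770933006918974
tall near 68528 [[0.37434852 0.18564009 0.26116634]
 [0.3745766  0.18560024 0.26105339]
 [0.37385282 0.18521708 0.2599354 ]
 [0.37595197 0.18585219 0.26179834]
 [0.37602978 0.18575816 0.26152677]]
[[30, 24.8, -5.3, 44.8, 0.0, -0.0, -0.003], [30, 24.9, -5.2, 44.8, 0.0, -0.0, -0.003], [30, -0.0, -0.0, 26.3, 0.0, -0.0, 0.0], [30, -0.0, -0.0, 26.3, 0.0, -0.0, 0.0], [30, -0.0, -0.0, 26.3, 0.0, -0.0, 0.0]]
end [450.1 197.   21. ] [1.    0.001 0.001]
  return _methods._mean(a, axis=axis, dtype=dtype,
  ret = ret.dtype.type(ret / rcount)
```

View pics/w7.png

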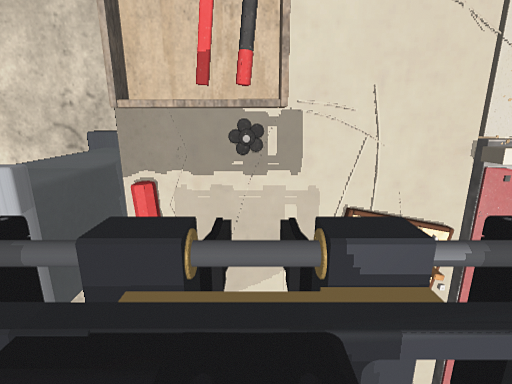

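Block top is 27.7 mm, so it is down in its recess. The knob is at (246,138) and the tray wall, row 103, is clear of the fingers.

Emit:
arm_command(plan=[[[30,24.5,-5,45,0,0,0],[30,24.5,-5,45,0,0,0],[30,0,0,26,0,0,0],[30,0,0,26,0,0,0],[30,0,0,26,0,0,0]]])

```text
time_s: 27.2
position: [0.4506, 0.1965, 0.0205]
ee_rot: [2.227, 2.215, 0.0]
contact_force: [-0.3, 0.4, 0.6]
grip_width: 0.0301
gripper_force: 0.0
```

Emit:
arm_command(plan=[[[30,0,0,0,0,0,0],[30,0,0,0,0,0,0]]])

```text
time_s: 27.45
position: [0.4507, 0.1973, 0.022]
ee_rot: [2.226, 2.216, 0.001]
contact_force: [-0.4, -0.7, 0.3]
grip_width: 0.0299
gripper_force: 0.0
```

Emit:
arm_command(plan=[[[2,0,0,0,0,0,0],[2,0,0,0,0,0,0],[2,0,0,0,0,0,0],[2,0,0,0,0,0,0],[2,0,0,0,0,0,0]]])

```text
time_s: 28.08
position: [0.45, 0.1979, 0.0214]
ee_rot: [-2.225, -2.218, -0.001]
contact_force: [-1.1, -0.6, 5.6]
grip_width: 0.0067
gripper_force: 30.0
```

Run:
```python
from h import *
st()
plan([(.46,.19,.16,0,2,3),(.66,-.247,.16,-9,2,10)])
```

```text
t 28.07 pos [450.  197.9  21.4] yaw -0.2 tool z [ 0.  0. -1.] f [-1.1 -0.6  5.6] w 0.006719227137188394
[[2, -2.6, 3.3, -46.2, 0.0, -0.0, -0.001], [2, -2.6, 3.3, -46.2, 0.0, -0.0, -0.001], [2, -2.6, 3.3, -46.2, 0.0, -0.0, -0.001], [2, -43.7, 20.0, -0.0, 0.0, -0.0, 0.016], [2, -43.4, 20.7, -0.0, 0.0, -0.0, 0.016]]
[[2, -43.0, 21.4, -0.0, 0.0, -0.0, 0.016], [2, -42.7, 22.1, -0.0, 0.0, -0.0, 0.016], [2, -42.3, 22.8, -0.0, 0.0, -0.0, 0.016], [2, -42.0, 23.4, -0.0, 0.0, -0.0, 0.016], [2, -41.6, 24.1, -0.0, 0.0, -0.0, 0.016]]
[[2, -41.2, 24.8, -0.0, 0.0, -0.0, 0.016], [2, -40.8, 25.4, -0.0, 0.0, -0.0, 0.016], [2, -40.4, 26.1, -0.0, 0.0, -0.0, 0.016]]
end [ 660.  -247.   159.9] [ 0.987 -0.159  0.   ]
```

Emit:
arm_command(plan=[[[2,-2.6,3.3,-46,0,0,0],[2,-2.6,3.3,-46,0,0,0],[2,-2.6,3.3,-46,0,0,0],[2,-43.7,20,0,0,0,0.016],[2,-43.4,20.7,0,0,0,0.016]]])

```text
time_s: 28.7
position: [0.5, 0.1018, 0.1596]
ee_rot: [2.259, 2.184, 0.002]
contact_force: [0.6, -0.1, -0.5]
grip_width: 0.0069
gripper_force: 30.0
```

Emit:
arm_command(plan=[[[2,-43,21.4,0,0,0,0.016],[2,-42.7,22,0,0,0,0.016],[2,-42.3,22.8,0,0,0,0.016],[2,-42,23.4,0,0,0,0.016],[2,-41.6,24,0,0,0,0.016]]])

```text
time_s: 29.32
position: [0.5991, -0.1176, 0.1587]
ee_rot: [-2.345, -2.09, 0.0]
contact_force: [0.6, 0.5, 0.1]
grip_width: 0.0067
gripper_force: 30.0
```

Emit:
arm_command(plan=[[[2,-41,25,0,0,0,0.016],[2,-41,25.4,0,0,0,0.016],[2,-40.4,26,0,0,0,0.016],[2,0,0,0,0,0,0],[2,0,0,0,0,0,0]]])

```text
time_s: 29.95
position: [0.6582, -0.2475, 0.1584]
ee_rot: [-2.394, -2.032, 0.001]
contact_force: [0.1, 0.6, 0.9]
grip_width: 0.0067
gripper_force: 30.0
```

Run:
```python
from h import *
st()
s=r.read_state();p=s['position'];Rm=R.from_rotvec(s['ee_rot']).as_matrix()
im,P,K,M=cloud('wrist');np.savez('wrist.npz',im=im,P=P,K=K,M=M)
T=(P.reshape(-1,3)-p)@Rm*1000
B=T[(np.hypot(T[:,0],T[:,1])<30)&(T[:,2]>3)&(T[:,2]<23)];print(len(B),circ(B/1000),np.percentile(B,[1,50,99],0).round(1).tolist())
B=pts('wrist',(.66,-.247),.035,.004,.0105);print('recess',len(B),rect(B) if len(B)>3 else 0)
plan([(.660,-.2475,.06,-9,2,3),(.66,-.2475,.034,-9,2,2)])
```

```text
t 29.95 pos [ 658.2 -247.5  158.4] yaw -9.3 tool z [-0.001  0.    -1.   ] f [0.1 0.6 0.9] w 0.006651318015313329
1056 (array([7.2, 0. ]), 19.9) [[1.9, -16.3, 5.4], [11.9, -0.3, 10.1], [20.9, 18.3, 19.2]]
recess 2032 (array([ 660.8, -245. ]), array([56.8, 61.6]), 67.7)
[[2, -0.2, 0.6, 32.9, -0.0, -0.0, -0.002], [2, -0.2, 0.6, 32.9, -0.0, -0.0, -0.002], [2, -0.2, 0.6, 32.9, -0.0, -0.0, -0.002], [2, -0.1, 0.0, 12.9, -0.0, -0.0, 0.001], [2, -0.1, 0.0, 12.9, -0.0, -0.0, 0.001]]
end [ 659.9 -247.6   34.1] [ 0.988 -0.157 -0.001]
```

Emit:
arm_command(plan=[[[2,0,0.7,33,0,0,0],[2,0,0.7,33,0,0,0],[2,0,0.7,33,0,0,0],[2,0,0,15,0,0,0],[2,0,0,11,0,0,0]]])

```text
time_s: 30.62
position: [0.6608, -0.2472, 0.0341]
ee_rot: [2.394, 2.035, 0.001]
contact_force: [-0.0, 0.2, -0.5]
grip_width: 0.0067
gripper_force: 30.0
```

Emit:
arm_command(plan=[[[2,0,0,2,0,0,0],[2,0,0,1,0,0,0],[2,0,0,0,0,0,0]]])

```text
time_s: 31.0
position: [0.6609, -0.2484, 0.0319]
ee_rot: [2.394, 2.033, 0.001]
contact_force: [-0.2, -0.4, -0.4]
grip_width: 0.0068
gripper_force: 30.0
```

Emit:
arm_command(plan=[[[2,0,0,2,0,0,0],[2,0,0,1,0,0,0],[2,0,0,0,0,0,0]]])

```text
time_s: 31.38
position: [0.6607, -0.2482, 0.0285]
ee_rot: [2.395, 2.033, 0.001]
contact_force: [-1.2, 0.2, 3.8]
grip_width: 0.0067
gripper_force: 30.0
```

Contact force has risen, so the knob is on the floor of the recess. I'll release, lift and move away for a final check.

Emit:
arm_command(plan=[[[30,0,0,0,0,0,0],[30,0,0,0,0,0,0],[30,0,0,0,0,0,0],[30,0,0,-20,0,0,0],[30,0,0,-50,0,0,0]]])

```text
time_s: 32.0
position: [0.6593, -0.2475, 0.0977]
ee_rot: [-2.393, -2.031, 0.004]
contact_force: [0.7, 0.3, 0.2]
grip_width: 0.0298
gripper_force: 0.0
```

Emit:
arm_command(plan=[[[30,0,0,-60,0,0,0],[30,0,-45,-40,0,0,0],[30,0,-45,-20,0,0,0],[30,0,-45,0,0,0,0],[30,0,0,0,0,0,0]]])

```text
time_s: 32.62
position: [0.5246, -0.2268, 0.2197]
ee_rot: [-2.397, -2.03, -0.006]
contact_force: [0.6, -0.2, -0.4]
grip_width: 0.0299
gripper_force: 0.0
```

Emit:
arm_command(plan=[[[30,0,0,0,0,0,0],[30,0,0,0,0,0,0]]])

```text
time_s: 32.88
position: [0.5281, -0.2263, 0.2184]
ee_rot: [2.394, 2.033, -0.0]
contact_force: [-0.2, -0.3, 0.5]
grip_width: 0.0303
gripper_force: 0.0
```

Run:
```python
from h import *
st()
for n in('top','scene'):
    im,P,K,M=cloud(n);np.savez(n+'.npz',im=im,P=P,K=K,M=M)
    cv2.imwrite(f'pics/{n}9.png',cv2.resize(im[90:370,200:512] if n=='scene' else im,None,fx=2,fy=2,interpolation=2)) if n=='scene' else 0
    for k,c,rad,z in(('knob head',(.66,-.247),.03,(.018,.027)),('stud',(.66,-.247),.02,(.035,.055)),('block',(.579,-.234),.05,(.0225,.034)),('bolt',(.6,.07),.02,(.04,.065)),('ring',(.649,-.004),.034,(.02,.031)),('span',(.649,-.004),.034,(.04,.05)),('bolt_b',(.4445,-.0875),.02,(.03,.05)),('tub',(.665,.442),.045,(.04,.06)),('offcut',(.572,.43),.06,(.015,.03))):
        B=pts(n,c,rad,*z);print(n,k,len(B),rect(B) if len(B)>3 else 0,np.median(B[:,2]).round(4) if len(B) else 0)
```

```text
t 32.88 pos [ 528.1 -226.3  218.4] yaw -9.3 tool z [ 0.    -0.001 -1.   ] f [-0.2 -0.3  0.5] w 0.030322405852171205
top knob head 80 (array([ 660.8, -249.3]), array([46.6, 38.8]), 6.3) 0.021
top stud 7 (array([ 658.2, -250.5]), array([6.3, 5.9]), 88.9) 0.0437
top block 270 (array([ 577.8, -235.9]), array([75.9, 39.9]), 81.0) 0.0271
top bolt 14 (array([597.5,  68. ]), array([8.7, 9.8]), 65.0) 0.0562
top ring 155 (array([646.7,  -4.9]), array([56.5, 58.2]), 89.4) 0.0251
top span 104 (array([647.1,  -3.7]), array([66.7, 17.5]), 79.1) 0.0444
top bolt_b 10 (array([442.4, -88.5]), array([6.7, 8.7]), 2.1) 0.038
top tub 367 (array([672. , 444.4]), array([68. , 65.6]), 45.5) 0.0499
top offcut 395 (array([569.8, 432.8]), array([43.6, 95.6]), 0.5) 0.0219
scene knob head 187 (array([ 659.5, -249.7]), array([41.2, 40.2]), 71.3) 0.0211
scene stud 19 (array([ 661.5, -250. ]), array([7.9, 6.3]), 4.6) 0.0446
scene block 603 (array([ 581. , -234.3]), array([76. , 42.5]), 78.8) 0.0278
scene bolt 30 (array([601.7,  70.8]), array([11. , 11.4]), 27.8) 0.0554
scene ring 187 (array([651.7,  -1.3]), array([50.6, 60.8]), 65.1) 0.0259
scene span 157 (array([649.7,  -4.8]), array([66.3, 19.1]), 77.9) 0.045
scene bolt_b 29 (array([444.8, -87.5]), array([10.9,  9. ]), 55.7) 0.0377
scene tub 283 (array([672.9, 443.5]), array([69.1, 66.7]), 53.4) 0.0507
scene offcut 340 (array([574.5, 435. ]), array([46.3, 98.5]), 1.9) 0.0226
```

View pics/scene9.png

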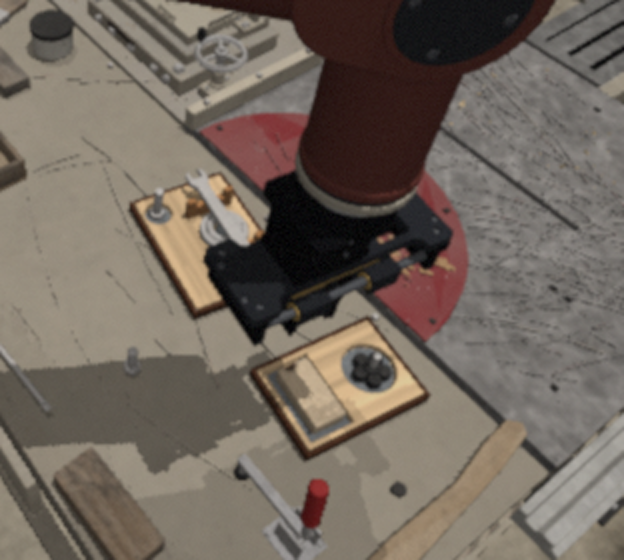

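The final view shows the block (310,393), knob (373,365), long bolt (158,207) and the spanner over the flange (222,225), all seated. The short bolt (132,360) still stands, and the tub and offcut match their starting measurements.

```bash
python3 -c "
from workcell import r
print(r.finish_job())"
```

```text
the job is handed in; nothing more can be done
None
```

Both kits are made up and handed in: the last camera check showed all five parts seated and the bystanders unmoved, at about 33 s of the 128 s allowed, but the hand-in returned no verdict.

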